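# Unmould the kahk stamps and pack them in the drawer box

## Task

Pull the foam-lined drawer of the wooden box right out, lift every cast biscuit stamp out of the open mould and press it fully home into its own pocket in the foam, then shut the drawer all the way. Leave the cups, the jug and the date dish where they stand.

Things in the scene. Friction and masses are not known exactly. Their poses are not given: they have to be found in the camera images.
- pyramid: Plaster biscuit stamp, 60 g (None if absent). Base 12 mm thick, step pyramid outline: x -22..-4, y +-24; x -4..14, y +-16; x 14..32, y +-8 (mm, own frame). Upright grip rib 30 (along x) x 12 (y) x 22 mm high, 34 mm in all. Origin: underside, below the rib's middle, near the centre of mass; z up. Starts in the mould, at x -75, y 35, z 12 mm of its frame, axes parallel.
- palm: Plaster biscuit stamp, 60 g (None if absent). Base 12 mm thick, palm outline (a T): trunk x -31..5, y +-9; crown x 5..23, y +-24 (mm, own frame). Upright grip rib 30 (along x) x 12 (y) x 22 mm high, 34 mm in all. Origin: underside, below the rib's middle, near the centre of mass; z up. Starts in the mould, at x -66, y -35, z 12 mm of its frame, axes parallel.
- felucca: Plaster biscuit stamp, 60 g (None if absent). Base 12 mm thick, boat outline: hull x -23..-5, y -20..28; sail x -5..31, y -16..6 (mm, own frame). Upright grip rib 30 (along x) x 12 (y) x 22 mm high, 34 mm in all. Origin: underside, below the rib's middle, near the centre of mass; z up. Starts in the mould, at x -4, y -39, z 12 mm of its frame, axes parallel.
- ankh: Plaster biscuit stamp, 60 g (None if absent). Base 12 mm thick, ankh outline: stem x -29..-2, y +-7; crossbar x -2..12, y +-24; head x 12..25, y +-11 (mm, own frame). Upright grip rib 30 (along x) x 12 (y) x 22 mm high, 34 mm in all. Origin: underside, below the rib's middle, near the centre of mass; z up. Starts in the mould, at x 2, y 35, z 12 mm of its frame, axes parallel.
- obelisk: Plaster biscuit stamp, 60 g (None if absent). Base 12 mm thick, obelisk outline: plinth x -23..-13, y +-24; shaft x -13..31, y +-11 (mm, own frame). Upright grip rib 30 (along x) x 12 (y) x 22 mm high, 34 mm in all. Origin: underside, below the rib's middle, near the centre of mass; z up. Starts in the mould, at x 66, y 35, z 12 mm of its frame, axes parallel.
- lantern: Plaster biscuit stamp, 60 g (None if absent). Base 12 mm thick, lantern outline: foot x -24..-14, y +-14; body x -14..14, y +-21; top x 14..30, y +-7 (mm, own frame). Upright grip rib 30 (along x) x 12 (y) x 22 mm high, 34 mm in all. Origin: underside, below the rib's middle, near the centre of mass; z up. Starts in the mould, at x 67, y -35, z 12 mm of its frame, axes parallel.
- mould: Fixed open mould: grey silicone in an aluminium tray, 222 (x) x 152 x 22 mm high, six cavities 10 mm deep (floors 12 mm above the table), each one stamp's outline plus 1.5 mm all round. A stamp's base stands 2 mm proud, its rib is free; only its fit holds it: it lifts straight out. Origin: centre of the underside, axes along the edges.
- pocket_pyramid (a point): Pocket for the pyramid in the drawer's charcoal foam: on its floor, placed and with the axes that the stamp's own frame has when fully home (x along the rib). 10 mm deep, the stamp's outline plus 1.5 mm all round, firm, no chamfer; drawer walls 4 mm above the foam. Only this stamp fits, one way round; home, its base stands 2 mm proud.
- pocket_palm (a point): Pocket for the palm in the drawer's charcoal foam: on its floor, placed and with the axes that the stamp's own frame has when fully home (x along the rib). 10 mm deep, the stamp's outline plus 1.5 mm all round, firm, no chamfer; drawer walls 4 mm above the foam. Only this stamp fits, one way round; home, its base stands 2 mm proud.
- pocket_felucca (a point): Pocket for the felucca in the drawer's charcoal foam: on its floor, placed and with the axes that the stamp's own frame has when fully home (x along the rib). 10 mm deep, the stamp's outline plus 1.5 mm all round, firm, no chamfer; drawer walls 4 mm above the foam. Only this stamp fits, one way round; home, its base stands 2 mm proud.
- pocket_ankh (a point): Pocket for the ankh in the drawer's charcoal foam: on its floor, placed and with the axes that the stamp's own frame has when fully home (x along the rib). 10 mm deep, the stamp's outline plus 1.5 mm all round, firm, no chamfer; drawer walls 4 mm above the foam. Only this stamp fits, one way round; home, its base stands 2 mm proud.
- pocket_obelisk (a point): Pocket for the obelisk in the drawer's charcoal foam: on its floor, placed and with the axes that the stamp's own frame has when fully home (x along the rib). 10 mm deep, the stamp's outline plus 1.5 mm all round, firm, no chamfer; drawer walls 4 mm above the foam. Only this stamp fits, one way round; home, its base stands 2 mm proud.
- pocket_lantern (a point): Pocket for the lantern in the drawer's charcoal foam: on its floor, placed and with the axes that the stamp's own frame has when fully home (x along the rib). 10 mm deep, the stamp's outline plus 1.5 mm all round, firm, no chamfer; drawer walls 4 mm above the foam. Only this stamp fits, one way round; home, its base stands 2 mm proud.
- case: Fixed dark wooden box, 190 deep x 254 wide x 68 mm high, with one drawer. Origin: middle of the front at table height; x points into the box, z up; the drawer comes out along -x. The opening's upper edge is 60 mm above the table: a stamp fully home clears it by 6 mm, one lying on the foam does not pass.
- drawer (a joint): How far the drawer is out, m: 0 shut, 0.165 at its stop; starts shut or a little open. 1.5 N of friction, stays where left. The 140 x 210 mm foam begins 10 mm behind the drawer's face, two rows of three pockets, 70 mm apart; the foam's top is 30 mm above the table. All pockets are clear of the box from 0.155 on.
- pull (a point): Middle of the top of the drawer's brass pull: an upright bar 70 mm wide (along the case's y), 12 mm thick (along the case's x), its top 56 mm and lower edge 30 mm above the table, 39 mm clear of the drawer's face; two stubs join its ends to the face (48 mm free between them).
- cup1: Empty espresso cup, white porcelain, 64 mm across, 55 mm high, handle at its +y. Origin: centre of its underside. Not part of the job.
- cup2: The second such cup. Origin: centre of its underside. Not part of the job.
- jug: Stainless milk jug, 76 mm across, 90 mm high, handle at its +y reaching 64 mm from the axis. Origin: centre of its underside. Not part of the job.
- date_dish: Lidded ceramic date dish, 134 mm across, 70 mm high with its knob. Origin: centre of its underside. Not part of the job.

How it is judged:
By the outcome, as a careful person would: the job done as asked, in the order asked, and still so for the second after the job is handed in, with the robot touching nothing.
Of pyramid, palm, felucca, ankh, obelisk, lantern only 4 to 6 are there at a start; the rules pass over those that are not, and their reading is None.
At some moment in a run one of pyramid, palm, felucca, ankh, obelisk, lantern may be knocked a few centimetres aside while the robot is not near it.
Once in a run the grip may slacken for a moment while it holds something.
It also fails if it takes over 210 s, if anything falls off the work surface, if the arm or the gripper's body presses on something with over 40 N, if the wrist force passes 120 N, or if a joint passes its speed limit or range.

## Robot

A 7-joint arm with a two-finger parallel gripper is mounted at the origin on the work surface. World frame = base frame: x ahead of the robot, y to its left, z up, the work surface at z = 0. Lengths are in mm, angles in rad, forces in N, time in s.
With the tool pointing down it reaches from about 400 to 750 mm from the base axis. Payload 19.5 kg.
Tool frame: the origin (TCP) lies on the centre line of the jaws, within the pads' length; the fingertips stand 19 mm ahead of it and the grasp point (between the pads) is the TCP (ctrl.nose_length is the distance from the TCP to the fingertips, in mm); z points along the fingers, y is the direction in which the jaws open and shut (so a half turn about z gives the same grasp; the last joint's range is limited). The gripper opens to 85 mm and grips with 20 to 120 N. Pads are 22 mm wide; open, the fingers measure 114 mm over their backs; the gripper's body (76 mm by 85 mm) begins 54 mm behind the grasp point. The pads swing forward as they close: fully open they stand 13 mm farther back than shut.
Start: joints at [1.273, 0.707, -0.028, 1.485, 0.022, 0.951, -0.075], TCP at [145.481, -556.267, 250.268] pointing down, gripper open.
Joint ranges: [-2.71, 2.71], [-0.32, 2.16], [-1.57, 1.52], [0, 2.45], [-1.46, 4.6], [0, 2.02], [-2.83, 2.83]. Speed limits (rad/s): [1.89, 1.89, 2.57, 2.57, 3.01, 3.01, 3.01].

## Interface

Orientations are given as a 3x3 rotation matrix whose columns are the frame's x, y, z axes.
In Python, from station import ctrl gives the robot as it stands. The module is installed in compiled form; this text tells all that it offers.
- The arm moves only by the tool send_rows, never from a script. Its argument "steps" is a list of rows, each an object of numbers: "tx", "ty", "tz": the shift along the world's x, y, z in m; "ax", "ay", "az": the turn, a rotation vector about the world's x, y, z in rad. In form: [{"tx": .., "ty": .., "tz": .., "ax": .., "ay": .., "az": ..}, ...]. A call has 1 to 10 rows; each row is the pose to reach, as a shift and turn from the pose measured when the call began; what a row does not reach only later rows make up. A row lasts 1/8 s, in which the tool goes at most 62.5 mm and 10.7 degrees, less where a joint would pass 70% of its speed; a pose out of reach is approached as far as the arm can. A call with a gripper value outside its range is refused whole. "hand" is the finger opening in m, from 0 to 0.0854, set as the call begins (left out, the last holds). The fingers move at their own pace and stop on an object; the grip force is fixed at half the most. Time passes only in rows, so rows that repeat a pose let the fingers close. It gives the time, the measured TCP pose, the force and the opening at its end, in the units of the state.
- ctrl.get_state(): the state, without advancing time (a new reading comes with each control period).
- ctrl.grab_frame(name): name is "scene" or "top" or "wrist"; returns a dict with "img" (480x640x3 uint8, blue, green, red), "K" (3x3 intrinsics, pixels), "k1" (the pictures are not rectified: a ray, as slopes to the right and down, at radius r is drawn at 1 + k1 r^2 times it, then the intrinsics apply), "R" (3x3) and "t" (3): a world point X has camera coordinates R X + t; the wrist camera has in their place "mount" (4x4, takes a point from camera to tool coordinates, whose origin is the TCP and whose axes are the flange's). Camera axes: x right, y down, z forward; pixel columns grow to the right and rows downward; lengths in mm; the calibration is good to about 2 mm. A picture is of the moment at which its call begins: read the wrist's pose just before it. There is no depth.
- ctrl.finish_job(): hands the job in, once; it reports no verdict.
The state is a dict: "clock": time; "joint_pos": joint angles; "dq": joint speeds; "effort": joint torques, N m; "tcp_pos": TCP position; "orientation": TCP orientation; "ft_force": force on the tool from outside, world axes, zero at the start; "torque": the same for the moment, N m; "gripper_width": finger opening in mm.
Only numpy, scipy, OpenCV 4.12 (cv2) and the standard library are available. Lean on these libraries where they do the work, as an engineer would, in place of code of your own. Each camera call takes 0.05 s, during which the arm holds its last target. There are 200 camera calls.

## Working session

There is one attempt and no reset: what is moved stays moved. The work goes in short steps, Python scripts to look and compute and a tool call to move; the robot and the scene stay as the last step left them, time stands still between calls to the robot, and variables do not carry over. Pictures are saved under pics/ and viewed, about 12 in all and at most 16, crops included, and the job is handed in when it is done.

Besides the shell and the picture viewer there is one more tool, called after "Request:" as name(argument=value, ...), one argument or row to a line, values as JSON. send_rows: Moves the arm, as the interface text tells. Its arguments: {"type":"object","properties":{"steps":{"type":"array","items":{"type":"object","properties":{"tx":{"type":"number"},"ty":{"type":"number"},"tz":{"type":"number"},"ax":{"type":"number"},"ay":{"type":"number"},"az":{"type":"number"}}}},"hand":{"type":"number"}},"required":["steps"]}

```bash
mkdir -p pics; ls; python3 - <<'E'
from station import ctrl
import cv2
s=ctrl.get_state(); print({k:(v.round(3).tolist() if hasattr(v,'round') and hasattr(v,'tolist') else v) for k,v in s.items()})
for n in ("scene","top"):
    f=ctrl.grab_frame(n); cv2.imwrite(f"pics/{n}0.png",f["img"]); print(n,f["K"],f["k1"],f["R"],f["t"])
f=ctrl.grab_frame("wrist"); print(f["K"],f["k1"],f["mount"])
E
```

```text
pics
{'clock': 0.0, 'joint_pos': [1.273, 0.707, -0.028, 1.485, 0.022, 0.951, -0.075], 'dq': [-0.001, 0.0, -0.003, 0.001, -0.0, 0.001, -0.001], 'effort': [0.0, -88.32, 1.235, -23.617, 0.017, 0.007, -0.0], 'tcp_pos': [145.448, -556.049, 249.848], 'orientation': [[0.967, 0.253, -0.0], [0.253, -0.967, 0.001], [0.0, -0.001, -1.0]], 'ft_force': [0.402, 0.416, 0.325], 'torque': [0.032, 0.043, -0.021], 'gripper_width': 85.10479520007132}
scene [[576.76526581   0.         317.30091658]
 [  0.         576.76526581 239.01211527]
 [  0.           0.           1.        ]] -0.1081202403595801 [[-0.31611566  0.94859651 -0.0153478 ]
 [ 0.55393536  0.17141476 -0.81472241]
 [-0.77021199 -0.2660482  -0.57964804]] [ 205.53120596 -250.17747254 2054.1233586 ]
top [[440.22409033   0.         315.44787943]
 [  0.         440.22409033 247.8668314 ]
 [  0.           0.           1.        ]] -0.0021648234139662564 [[-0.02450708 -0.99947458 -0.02121265]
 [-0.98852635  0.0273913  -0.14854421]
 [ 0.1490472   0.01732888 -0.98867823]] [   4.59935396  583.19032395 1005.01615862]
[[379.82122966   0.         322.1368237 ]
 [  0.         379.82122966 239.03056145]
 [  0.           0.           1.        ]] -0.015844717270394666 [[-1.16844432e-03 -9.47508538e-01 -3.19728331e-01  8.22473071e+01]
 [ 9.99999308e-01 -1.06386503e-03 -5.01745710e-04  7.85950253e-01]
 [ 1.35260554e-04 -3.19728696e-01  9.47509125e-01 -1.23589516e+02]
 [ 0.00000000e+00  0.00000000e+00  0.00000000e+00  1.00000000e+00]]
```

View pics/top0.png

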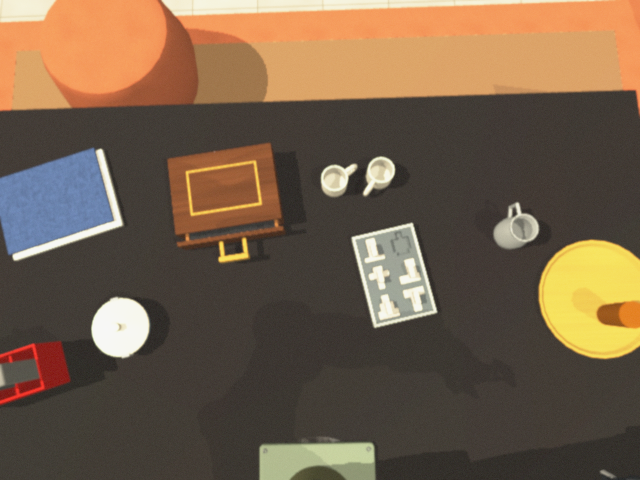

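View pics/scene0.png

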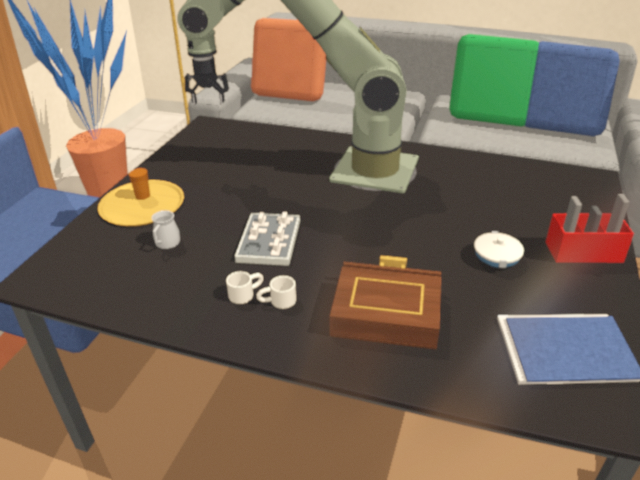

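The top view shows the mould at (395,275) with five stamps and one empty cavity at (401,243). The case is at (225,190) with its pull at (234,250). I'll zoom in to measure both.

```bash
cat > h.py <<'E'
import numpy as np, cv2
from station import ctrl
def und(f,uv):
    # pixel -> undistorted slopes
    uv=np.asarray(uv,float).reshape(-1,1,2)
    return cv2.undistortPoints(uv,f["K"],np.array([f["k1"],0,0,0,0.]),criteria=(3,50,1e-10)) .reshape(-1,2) if False else cv2.undistortPoints(uv,f["K"],np.array([f["k1"],0,0,0,0.])).reshape(-1,2)
def pose(f,s=None):
    if "R" in f: return np.array(f["R"]),np.array(f["t"]).ravel()
    T=np.eye(4); T[:3,:3]=s["orientation"]; T[:3,3]=s["tcp_pos"]
    W=np.linalg.inv(T@f["mount"]); return W[:3,:3],W[:3,3]
def toworld(f,uv,z,s=None):
    R,t=pose(f,s); n=und(f,uv); d=np.c_[n,np.ones(len(n))]@R; c=-R.T@t
    return c+d*((z-c[2])/d[:,2])[:,None]
def proj(f,X,s=None):
    R,t=pose(f,s); X=np.asarray(X,float).reshape(-1,3)
    return cv2.projectPoints(X,cv2.Rodrigues(R)[0],t,f["K"],np.array([f["k1"],0,0,0,0.]))[0].reshape(-1,2)
def st(): 
    s=ctrl.get_state(); return {**s,"orientation":np.array(s["orientation"]),"tcp_pos":np.array(s["tcp_pos"])}
R2=lambda a:np.array([[np.cos(a),-np.sin(a)],[np.sin(a),np.cos(a)]])
def frame(o,a,pts,z):
    pts=np.asarray(pts,float).reshape(-1,2); return np.c_[pts@R2(a).T+o,np.full(len(pts),z)]
E
python3 - <<'E'
from h import *
i=cv2.imread("pics/top0.png")
a=cv2.resize(i[215:335,340:450],None,fx=5,fy=5,interpolation=2)
b=cv2.resize(i[215:275,165:295],None,fx=6,fy=6,interpolation=2)
cv2.imwrite("pics/a.png",a)
f=ctrl.grab_frame("top")
m=toworld(f,[(352,237),(413,224),(437,312),(375,326)],22); print(m.round(1)); print(np.linalg.norm(np.diff(m,axis=0,append=m[:1]),axis=1))
c=toworld(f,[(167,158),(272,145),(284,221),(177,235)],68);print(c.round(1)); print(np.linalg.norm(np.diff(c,axis=0,append=c[:1]),axis=1))
print(toworld(f,[(219,261),(249,258)],56))
cv2.imwrite("pics/b.png",b)
E
```

```text
[[ 610.7  -99.9   22. ]
 [ 638.7 -249.7   22. ]
 [ 425.  -294.1   22. ]
 [ 395.9 -146.3   22. ]]
[152.3500351  218.22922618 150.59425822 219.7174961 ]
[[809.1 342.5  68. ]
 [833.6  87.8  68. ]
 [645.3  61.3  68. ]
 [619.1 313.9  68. ]]
[255.94785349 190.11744055 253.92750361 192.18181032]
[[556.27750329 216.96249942  56.        ]
 [561.47057807 146.09098912  56.        ]]
```

View pics/a.png

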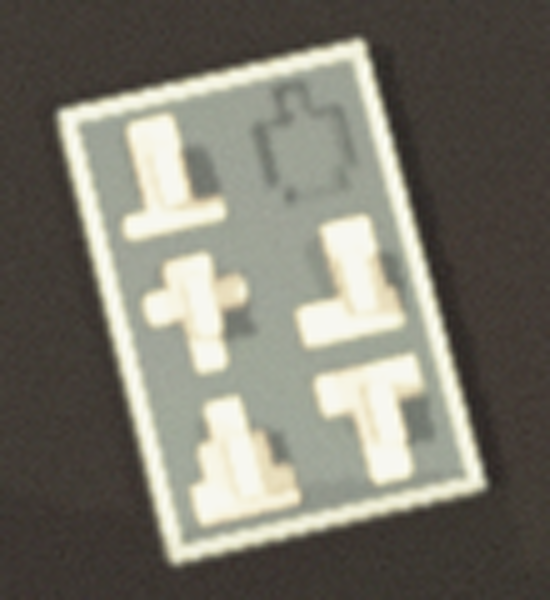

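View pics/b.png

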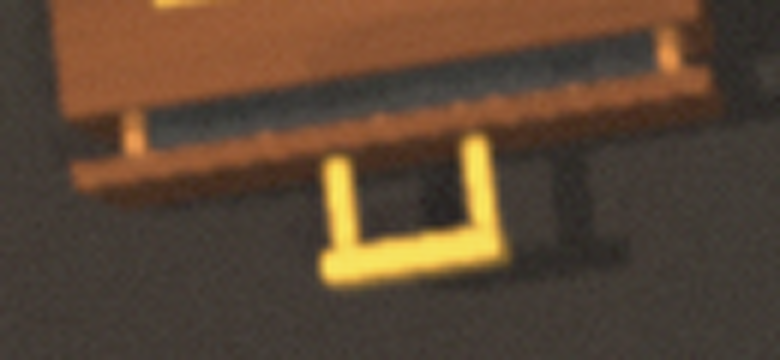

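The lantern is absent, so the stamps are pyramid, ankh, obelisk, palm and felucca. I estimate the mould centre at (518,-197) with yaw about 0.20. The case front is at about (632,188) with yaw about 0.11, and the pull is at about (562,181). Next I'll look at the mould with the wrist camera.

Request:
send_rows(
  steps=[
    {"tx":0.05,"ty":0.05,"tz":0,"az":-0.056},
    {"tx":0.09,"ty":0.09,"tz":-0.02,"az":-0.056},
    {"tx":0.14,"ty":0.13,"tz":-0.03,"az":-0.056},
    {"tx":0.18,"ty":0.17,"tz":-0.05,"az":-0.056},
    {"tx":0.405,"ty":0.366,"tz":-0.05,"az":-0.056},
    {"tx":0.405,"ty":0.366,"tz":-0.05,"az":-0.056},
    {"tx":0.405,"ty":0.366,"tz":-0.05,"az":-0.056},
    {"tx":0.405,"ty":0.366,"tz":-0.05,"az":-0.056},
    {"tx":0.405,"ty":0.366,"tz":-0.05,"az":-0.056},
    {"tx":0.405,"ty":0.366,"tz":-0.05,"az":-0.056},
  ],
)

```text
invalid input at $.steps[0]: expected keys tx, ty, tz, ax, ay, az
```

Request:
send_rows(
  steps=[
    {"tx":0,"ty":0,"tz":0},
    {"tx":0,"ty":0,"tz":0},
  ],
)

```text
invalid input at $.steps[0]: expected keys tx, ty, tz, ax, ay, az
```

```bash
python3 - <<'E'
from h import *
s=st(); f=ctrl.grab_frame("wrist"); cv2.imwrite("pics/w1.png",f["img"])
import pickle; pickle.dump((s,f),open("w1.pkl","wb"))
print(ctrl.nose_length,s["clock"],s["tcp_pos"],s["joint_pos"],s["ft_force"])
E
```

```text
19.0 0.2 [ 145.42908922 -556.15333578  250.02728168] [ 1.27330914  0.70682234 -0.02758088  1.48483633  0.02200269  0.95088077
 -0.07551033] [ 0.07252258  0.53266862 -0.35268544]
```

View pics/w1.png

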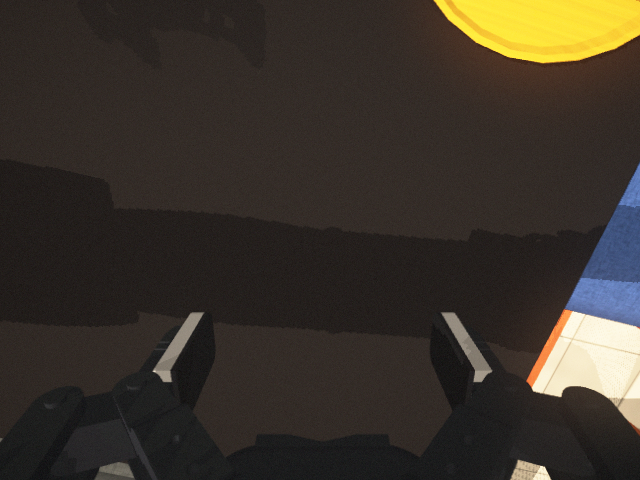

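Request:
send_rows(
  steps=[
    {"tx":0.05,"ty":0.03,"tz":0,"ax":0,"ay":0,"az":-0.056},
    {"tx":0.1,"ty":0.065,"tz":0,"ax":0,"ay":0,"az":-0.056},
    {"tx":0.15,"ty":0.1,"tz":-0.02,"ax":0,"ay":0,"az":-0.056},
    {"tx":0.2,"ty":0.14,"tz":-0.03,"ax":0,"ay":0,"az":-0.056},
    {"tx":0.341,"ty":0.352,"tz":-0.03,"ax":0,"ay":0,"az":-0.056},
    {"tx":0.341,"ty":0.352,"tz":-0.03,"ax":0,"ay":0,"az":-0.056},
    {"tx":0.341,"ty":0.352,"tz":-0.03,"ax":0,"ay":0,"az":-0.056},
    {"tx":0.341,"ty":0.352,"tz":-0.03,"ax":0,"ay":0,"az":-0.056},
    {"tx":0.341,"ty":0.352,"tz":-0.03,"ax":0,"ay":0,"az":-0.056},
    {"tx":0.341,"ty":0.352,"tz":-0.03,"ax":0,"ay":0,"az":-0.056},
  ],
)

```text
clock: 1.5
tcp_pos: [486.3, -204.3, 220.0]
orientation: [[0.98, 0.199, -0.0], [0.199, -0.98, 0.0], [-0.0, -0.0, -1.0]]
ft_force: [-1.4, -0.5, -0.5]
gripper_width: 85.6
```

Request:
send_rows(
  steps=[
    {"tx":0,"ty":0,"tz":0,"ax":0,"ay":0,"az":0},
    {"tx":0,"ty":0,"tz":0,"ax":0,"ay":0,"az":0},
  ],
)

```text
clock: 1.75
tcp_pos: [485.8, -205.5, 220.0]
orientation: [[0.98, 0.197, -0.001], [0.197, -0.98, -0.0], [-0.001, -0.0, -1.0]]
ft_force: [-0.7, -0.4, -0.2]
gripper_width: 85.7
```

```bash
python3 - <<'E'
from h import *
s=st(); f=ctrl.grab_frame("wrist"); cv2.imwrite("pics/w2.png",f["img"])
import pickle; pickle.dump((s,f),open("w2.pkl","wb"))
print(s["clock"],s["tcp_pos"],s["joint_pos"],s["ft_force"],s["orientation"])
E
```

```text
1.75 [ 485.75624163 -205.46073118  220.04289156] [ 0.29430928  0.67860292  0.08284229  1.70265265 -0.07481163  0.76394643
 -0.95935682] [-0.65034098 -0.38332812 -0.21520363] [[ 9.80366212e-01  1.97184564e-01 -5.80791971e-04]
 [ 1.97184577e-01 -9.80366381e-01 -3.50493570e-05]
 [-5.76300115e-04 -8.01620138e-05 -9.99999831e-01]]
```

View pics/w2.png

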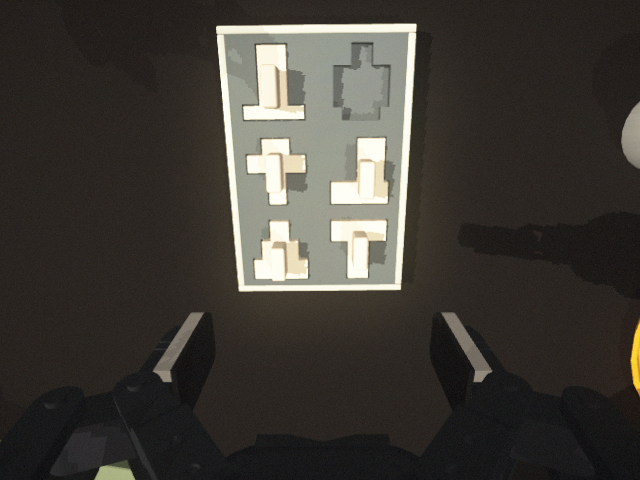

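The wrist view shows the mould upright in the image, with corners near (218,27), (416,25), (401,290) and (240,291). All five stamps are seated and the lantern cavity is empty. I'll fit the tray pose.

```bash
cat >> h.py <<'E'
from scipy.optimize import least_squares
def quad(mask):
    cs,_=cv2.findContours(mask,cv2.RETR_EXTERNAL,cv2.CHAIN_APPROX_NONE); c=max(cs,key=cv2.contourArea); c=cv2.convexHull(c) if False else c
    q=cv2.approxPolyDP(cv2.convexHull(c),0.03*cv2.arcLength(c,True),True)[:,0].astype(float); p=c[:,0].astype(float); L=[]
    for a,b in zip(q,np.roll(q,-1,0)):
        u=(b-a)/np.linalg.norm(b-a); t=(p-a)@u; d=np.abs((p-a)@[-u[1],u[0]])
        k=p[(t>.1*np.linalg.norm(b-a))&(t<.9*np.linalg.norm(b-a))&(d<4)]
        vx,vy,x,y=cv2.fitLine(k.astype(np.float32),cv2.DIST_HUBER,0,.01,.01).ravel(); L.append(np.array([-vy,vx,vy*x-vx*y]))
    X=[np.cross(L[i-1],L[i]) for i in range(len(L))]; return np.array([x[:2]/x[2] for x in X])
def fit2(W,M):
    # planar rigid fit model M -> world W: origin, yaw, residuals
    g=lambda p:(np.asarray(M)@R2(p[2]).T+p[:2]-W[:,:2]).ravel()
    a=np.arctan2(*(W[1]-W[0])[1::-1][:2])-np.arctan2(*(np.asarray(M[1])-M[0])[::-1])
    r=least_squares(g,[*W[:,:2].mean(0),a]); return r.x,r.fun.reshape(-1,2)
E
python3 - <<'E'
from h import *
import pickle
s,f=pickle.load(open("w2.pkl","rb"))
g=cv2.cvtColor(f["img"],cv2.COLOR_BGR2GRAY); m=(g>80).astype(np.uint8)*255; m[300:]=0; m[:,500:]=0
q=quad(m); q=q[np.argsort(np.arctan2(*(q-q.mean(0)).T[::-1]))]; print(q)  # TL,TR,BR,BL
W=toworld(f,q,22,s); print(W.round(1))
M=[(111,76),(111,-76),(-111,-76),(-111,76)]
p,r=fit2(W,M); print(p,r.round(2))
np.save("mould.npy",p)
# overlay predictions of ribs tops
O=dict(pyramid=(-75,35),palm=(-66,-35),felucca=(-4,-39),ankh=(2,35),obelisk=(66,35))
im=f["img"].copy()
for n,o in O.items():
    P=frame(p[:2],p[2],np.array([(-15,-6),(15,-6),(15,6),(-15,6)])+o,46)
    cv2.polylines(im,[proj(f,P,s).round().astype(int)],True,(0,0,255),1); print(n,frame(p[:2],p[2],o,0).round(1))
P=frame(p[:2],p[2],M,22);cv2.polylines(im,[proj(f,P,s).round().astype(int)],True,(0,0,255),1)
cv2.imwrite("pics/w2o.png",cv2.resize(im[:300,200:430],None,fx=2,fy=2,interpolation=2))
E
```

```text
[[215.657     25.428062]
 [416.6681    22.665066]
 [400.29617  289.6885  ]
 [237.95915  290.59747 ]]
[[ 611.2  -99.    22. ]
 [ 642.7 -247.3   22. ]
 [ 425.3 -292.9   22. ]
 [ 394.5 -143.8   22. ]]
[ 5.18417400e+02 -1.95777609e+02  2.05554914e-01] [[ 0.36  0.32]
 [-0.12 -0.17]
 [ 0.    0.04]
 [-0.25 -0.19]]
pyramid [[ 437.9 -176.8    0. ]]
palm [[ 461.  -243.5    0. ]]
felucca [[ 522.5 -234.8    0. ]]
ankh [[ 513.2 -161.1    0. ]]
obelisk [[ 575.9 -148.     0. ]]
```

View pics/w2o.png

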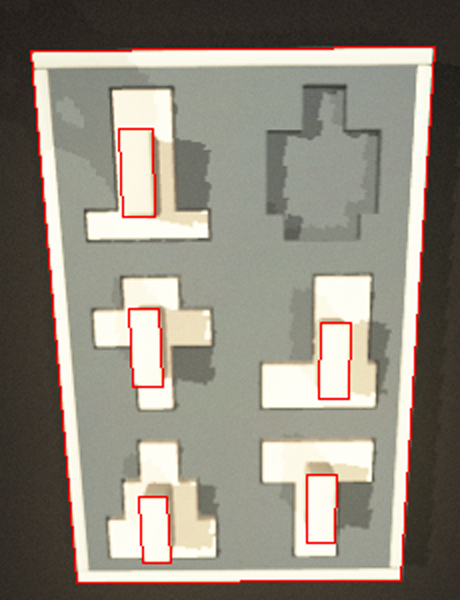

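The mould fit agrees to within 0.4 mm and the overlaid ribs coincide. Next I'll move over the pull.

Request:
send_rows(
  steps=[
    {"tx":0.01,"ty":0.05,"tz":0,"ax":0,"ay":0,"az":0.18},
    {"tx":0.02,"ty":0.1,"tz":0,"ax":0,"ay":0,"az":0.36},
    {"tx":0.03,"ty":0.15,"tz":0,"ax":0,"ay":0,"az":0.54},
    {"tx":0.04,"ty":0.2,"tz":0,"ax":0,"ay":0,"az":0.72},
    {"tx":0.05,"ty":0.25,"tz":0,"ax":0,"ay":0,"az":0.9},
    {"tx":0.06,"ty":0.3,"tz":0,"ax":0,"ay":0,"az":1.08},
    {"tx":0.07,"ty":0.34,"tz":0,"ax":0,"ay":0,"az":1.26},
    {"tx":0.075,"ty":0.37,"tz":0,"ax":0,"ay":0,"az":1.44},
    {"tx":0.077,"ty":0.387,"tz":0,"ax":0,"ay":0,"az":1.482},
    {"tx":0.077,"ty":0.387,"tz":0,"ax":0,"ay":0,"az":1.482},
  ],
)

```text
clock: 3.05
tcp_pos: [562.8, 181.8, 219.9]
orientation: [[-0.107, 0.994, -0.0], [0.994, 0.107, -0.0], [-0.0, -0.0, -1.0]]
ft_force: [-0.0, -0.4, -0.4]
gripper_width: 85.3
```

Request:
send_rows(
  steps=[
    {"tx":0,"ty":0,"tz":0,"ax":0,"ay":0,"az":0},
    {"tx":0,"ty":0,"tz":0,"ax":0,"ay":0,"az":0},
  ],
)

```text
clock: 3.3
tcp_pos: [562.9, 180.7, 220.0]
orientation: [[-0.105, 0.994, -0.0], [0.994, 0.105, -0.001], [-0.001, -0.0, -1.0]]
ft_force: [-0.3, -0.1, -0.4]
gripper_width: 85.6
```

```bash
python3 - <<'E'
from h import *
s=st(); f=ctrl.grab_frame("wrist"); cv2.imwrite("pics/w3.png",f["img"])
import pickle; pickle.dump((s,f),open("w3.pkl","wb"))
print(s["clock"],s["tcp_pos"],np.arctan2(s["orientation"][1,1],s["orientation"][0,1]))
f2=ctrl.grab_frame("top"); print(toworld(f2,[(233.8,258.2)],56))
hsv=cv2.cvtColor(f["img"],cv2.COLOR_BGR2HSV); m=cv2.inRange(hsv,(20,110,120),(35,255,255)); m[310:]=0
n,l,stt,c=cv2.connectedComponentsWithStats(m); print([(stt[i].tolist(),c[i].round(1)) for i in range(1,n) if stt[i][4]>150])
E
```

```text
3.3 [562.89661779 180.65437334 220.01320983] 0.1049453206043389
[[561.9723154  181.99979082  56.        ]]
[([466, 93, 174, 217, 2731], array([518.7, 156.1])), ([537, 103, 103, 207, 1342], array([616. , 214.5])), ([318, 167, 64, 90, 2528], array([340.3, 210. ]))]
```

View pics/w3.png

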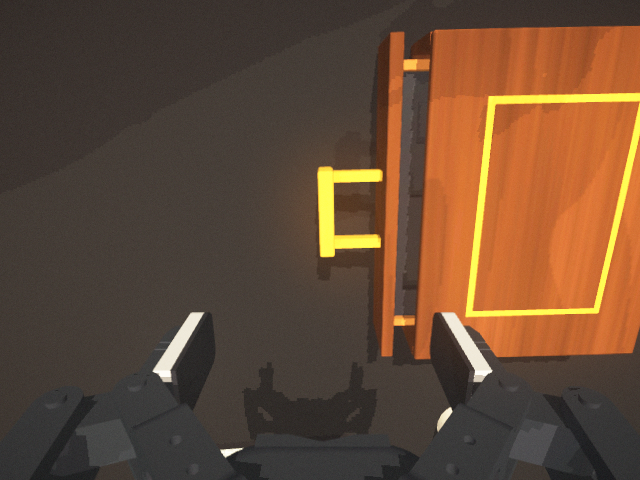

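The bar's top face spans (319–333,167) to (320–335,256). The front edge of the case runs from about (433,28) to about (417,357).

```bash
python3 - <<'E'
from h import *
import pickle
s,f=pickle.load(open("w3.pkl","rb"))
w=toworld(f,[(325.5,167),(327.5,256)],56,s); print(w, w.mean(0),np.linalg.norm(w[0]-w[1]))
w=toworld(f,[(433.5,28),(416.5,357)],68,s); print(w,w.mean(0),np.linalg.norm(w[0]-w[1]),np.arctan2(-(w[0]-w[1])[0],(w[0]-w[1])[1]))
w=toworld(f,[(391,33),(382,355)],34,s); print(w,np.linalg.norm(w[0]-w[1]),np.arctan2(-(w[0]-w[1])[0],(w[0]-w[1])[1]))
E
```

```text
[[561.01395688 222.17088867  56.        ]
 [570.25083311 151.09395065  56.        ]] [565.632395   186.63241966  56.        ] 71.67461894066363
[[620.82621189 320.17941081  68.        ]
 [655.55754164  71.32745987  68.        ]] [638.19187677 195.75343534  68.        ] 251.26392250905724 0.13867048903855195
[[598.72174876 320.83536685  34.        ]
 [634.56243994  46.68937367  34.        ]] 276.4788974229928 0.1299984911823495
```

Request:
send_rows(
  hand=0.04,
  steps=[
    {"tx":0.003,"ty":0.006,"tz":-0.05,"ax":0,"ay":0,"az":0.028},
    {"tx":0.003,"ty":0.006,"tz":-0.09,"ax":0,"ay":0,"az":0.028},
    {"tx":0.003,"ty":0.006,"tz":-0.12,"ax":0,"ay":0,"az":0.028},
    {"tx":0.003,"ty":0.006,"tz":-0.15,"ax":0,"ay":0,"az":0.028},
    {"tx":0.003,"ty":0.006,"tz":-0.165,"ax":0,"ay":0,"az":0.028},
    {"tx":0.003,"ty":0.006,"tz":-0.173,"ax":0,"ay":0,"az":0.028},
    {"tx":0.003,"ty":0.006,"tz":-0.173,"ax":0,"ay":0,"az":0.028},
  ],
)

```text
clock: 4.28
tcp_pos: [566.0, 187.1, 47.3]
orientation: [[-0.133, 0.991, 0.0], [0.991, 0.133, -0.001], [-0.001, -0.0, -1.0]]
ft_force: [0.5, 0.8, -0.1]
gripper_width: 39.8
```

Request:
send_rows(
  hand=0.0,
  steps=[
    {"tx":0,"ty":0,"tz":0,"ax":0,"ay":0,"az":0},
    {"tx":0,"ty":0,"tz":0,"ax":0,"ay":0,"az":0},
    {"tx":0,"ty":0,"tz":0,"ax":0,"ay":0,"az":0},
    {"tx":0,"ty":0,"tz":0,"ax":0,"ay":0,"az":0},
  ],
)

```text
clock: 4.78
tcp_pos: [566.5, 187.2, 48.2]
orientation: [[-0.133, 0.991, 0.001], [0.991, 0.133, -0.0], [-0.0, 0.001, -1.0]]
ft_force: [-0.5, -0.9, 6.7]
gripper_width: 11.0
```

Request:
send_rows(
  steps=[
    {"tx":-0.016,"ty":-0.002,"tz":0,"ax":0,"ay":0,"az":0},
    {"tx":-0.034,"ty":-0.0045,"tz":0,"ax":0,"ay":0,"az":0},
    {"tx":-0.052,"ty":-0.007,"tz":0,"ax":0,"ay":0,"az":0},
    {"tx":-0.07,"ty":-0.0094,"tz":0,"ax":0,"ay":0,"az":0},
    {"tx":-0.088,"ty":-0.0118,"tz":0,"ax":0,"ay":0,"az":0},
    {"tx":-0.104,"ty":-0.014,"tz":0,"ax":0,"ay":0,"az":0},
    {"tx":-0.118,"ty":-0.0158,"tz":0,"ax":0,"ay":0,"az":0},
    {"tx":-0.128,"ty":-0.0172,"tz":0,"ax":0,"ay":0,"az":0},
    {"tx":-0.128,"ty":-0.0172,"tz":0,"ax":0,"ay":0,"az":0},
  ],
)

```text
clock: 5.9
tcp_pos: [438.1, 170.3, 48.3]
orientation: [[-0.134, 0.991, 0.001], [0.991, 0.134, -0.0], [-0.0, 0.001, -1.0]]
ft_force: [-2.1, 3.2, -10.5]
gripper_width: 10.9
```

Request:
send_rows(
  steps=[
    {"tx":-0.005,"ty":-0.0007,"tz":0,"ax":0,"ay":0,"az":0},
    {"tx":-0.009,"ty":-0.0012,"tz":0,"ax":0,"ay":0,"az":0},
    {"tx":-0.009,"ty":-0.0012,"tz":0,"ax":0,"ay":0,"az":0},
  ],
)

```text
clock: 6.28
tcp_pos: [428.7, 169.0, 48.3]
orientation: [[-0.134, 0.991, 0.0], [0.991, 0.134, -0.001], [-0.001, 0.0, -1.0]]
ft_force: [-1.3, 2.4, -10.1]
gripper_width: 10.9
```

Request:
send_rows(
  steps=[
    {"tx":-0.004,"ty":-0.0005,"tz":0,"ax":0,"ay":0,"az":0},
    {"tx":-0.004,"ty":-0.0005,"tz":0,"ax":0,"ay":0,"az":0},
  ],
)

```text
clock: 6.52
tcp_pos: [424.3, 168.4, 48.3]
orientation: [[-0.134, 0.991, -0.0], [0.991, 0.134, -0.001], [-0.001, -0.0, -1.0]]
ft_force: [-1.4, 2.1, -9.8]
gripper_width: 10.7
```

Request:
send_rows(
  steps=[
    {"tx":-0.003,"ty":-0.0004,"tz":0,"ax":0,"ay":0,"az":0},
    {"tx":-0.003,"ty":-0.0004,"tz":0,"ax":0,"ay":0,"az":0},
  ],
)

```text
clock: 6.78
tcp_pos: [422.8, 168.3, 48.3]
orientation: [[-0.133, 0.991, 0.003], [0.991, 0.133, 0.0], [-0.0, 0.003, -1.0]]
ft_force: [10.4, 1.1, -18.6]
gripper_width: 10.7
```

Request:
send_rows(
  steps=[
    {"tx":-0.003,"ty":-0.0004,"tz":0,"ax":0,"ay":0,"az":0},
    {"tx":-0.003,"ty":-0.0004,"tz":0,"ax":0,"ay":0,"az":0},
  ],
)

```text
clock: 7.02
tcp_pos: [422.8, 168.3, 48.3]
orientation: [[-0.132, 0.991, 0.009], [0.991, 0.132, 0.002], [0.001, 0.009, -1.0]]
ft_force: [21.4, 1.1, -26.5]
gripper_width: 10.9
```

The drawer is at its stop after 145 mm of travel, so it started about 20 mm open. I'll release the pull, rise and view the foam.

Request:
send_rows(
  hand=0.04,
  steps=[
    {"tx":0.002,"ty":0,"tz":0,"ax":0,"ay":0,"az":0},
    {"tx":0.002,"ty":0,"tz":0,"ax":0,"ay":0,"az":0},
    {"tx":0.002,"ty":0,"tz":0.02,"ax":0,"ay":0,"az":0},
    {"tx":0.002,"ty":0,"tz":0.06,"ax":0,"ay":0,"az":0},
    {"tx":0.002,"ty":0,"tz":0.12,"ax":0,"ay":0,"az":0},
    {"tx":0.002,"ty":0,"tz":0.172,"ax":0,"ay":0,"az":0},
    {"tx":0.002,"ty":0,"tz":0.172,"ax":0,"ay":0,"az":0},
  ],
)

```text
clock: 7.9
tcp_pos: [425.4, 168.4, 223.4]
orientation: [[-0.132, 0.991, 0.014], [0.991, 0.132, 0.004], [0.002, 0.014, -1.0]]
ft_force: [0.5, -0.3, -0.3]
gripper_width: 40.0
```

Request:
send_rows(
  hand=0.085,
  steps=[
    {"tx":0.01,"ty":0.0,"tz":0,"ax":0,"ay":0,"az":-0.18},
    {"tx":0.02,"ty":0.0,"tz":0,"ax":0,"ay":0,"az":-0.36},
    {"tx":0.04,"ty":0.01,"tz":0,"ax":0,"ay":0,"az":-0.54},
    {"tx":0.06,"ty":0.013,"tz":0,"ax":0,"ay":0,"az":-0.72},
    {"tx":0.08,"ty":0.013,"tz":0,"ax":0,"ay":0,"az":-0.9},
    {"tx":0.09,"ty":0.013,"tz":0,"ax":0,"ay":0,"az":-1.08},
    {"tx":0.09,"ty":0.013,"tz":0,"ax":0,"ay":0,"az":-1.26},
    {"tx":0.09,"ty":0.013,"tz":0,"ax":0,"ay":0,"az":-1.44},
    {"tx":0.09,"ty":0.013,"tz":0,"ax":0,"ay":0,"az":-1.57},
    {"tx":0.09,"ty":0.013,"tz":0,"ax":0,"ay":0,"az":-1.57},
  ],
)

```text
clock: 9.15
tcp_pos: [514.9, 181.3, 222.6]
orientation: [[0.991, 0.133, 0.003], [0.133, -0.991, -0.015], [0.001, 0.015, -1.0]]
ft_force: [0.8, -0.2, 0.1]
gripper_width: 84.9
```

Request:
send_rows(
  steps=[
    {"tx":0,"ty":0,"tz":0,"ax":0,"ay":0,"az":0},
    {"tx":0,"ty":0,"tz":0,"ax":0,"ay":0,"az":0},
  ],
)

```text
clock: 9.4
tcp_pos: [514.8, 181.2, 222.4]
orientation: [[0.991, 0.135, 0.003], [0.135, -0.991, -0.015], [0.001, 0.015, -1.0]]
ft_force: [1.3, -0.1, -0.3]
gripper_width: 85.0
```

```bash
python3 - <<'E'
from h import *
s=st(); f=ctrl.grab_frame("wrist"); cv2.imwrite("pics/w4.png",f["img"])
import pickle; pickle.dump((s,f),open("w4.pkl","wb"))
im=cv2.convertScaleAbs(f["img"],alpha=2.2)
cv2.imwrite("pics/w4b.png",cv2.resize(im[:340,120:540],(800,648))[:600])
print(s["clock"],s["tcp_pos"],s["joint_pos"],s["orientation"])
E
```

```text
9.4 [514.84978997 181.19868474 222.44745549] [-0.51162273  0.70944664  0.20316852  1.63417964 -0.16053005  0.81720255
 -1.68127976] [[ 9.90842439e-01  1.34992347e-01  2.88580496e-03]
 [ 1.35020547e-01 -9.90730423e-01 -1.49224887e-02]
 [ 8.44632984e-04  1.51754781e-02 -9.99884489e-01]]
```

View pics/w4b.png

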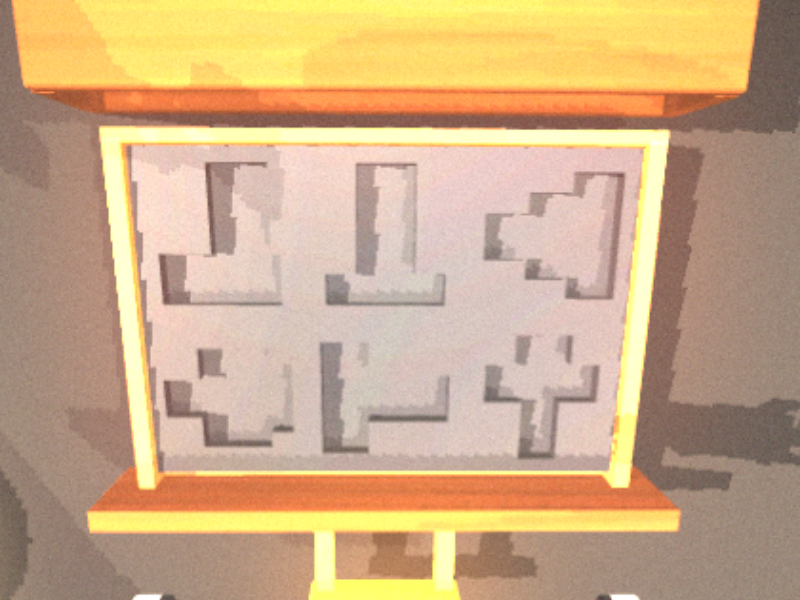

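The drawer picture shows all six pockets. Felucca (220,235) and obelisk (385,235) are upright in the top row, and pyramid (570,235) is turned so that it points left (+y). In the bottom row the lantern pocket is at (235,395). Palm (385,395) has its crown to the left, and ankh (540,395) is upright. I'll fit all the outlines jointly on the 70 mm grid.

```bash
cat >> h.py <<'E'
from scipy.optimize import minimize
rects=dict(pyramid=[(-22,-4,-24,24),(-4,14,-16,16),(14,32,-8,8)],palm=[(-31,5,-9,9),(5,23,-24,24)],felucca=[(-23,-5,-20,28),(-5,31,-16,6)],
 ankh=[(-29,-2,-7,7),(-2,12,-24,24),(12,25,-11,11)],obelisk=[(-23,-13,-24,24),(-13,31,-11,11)])
def outline(n,off=1.5,k=10):
    m=np.zeros((80*k,80*k),np.uint8); o=40
    for a,b,c,d in rects[n]: m[int((c-off+o)*k):int((d+off+o)*k),int((a-off+o)*k):int((b+off+o)*k)]=255
    c=max(cv2.findContours(m,cv2.RETR_EXTERNAL,cv2.CHAIN_APPROX_NONE)[0],key=len)[::10,0]
    return (c+.5)/k-o
def bbc(n): p=outline(n); return (p.max(0)+p.min(0))/2
C=dict(felucca=(35,70,0),obelisk=(35,0,0),pyramid=(35,-70,np.pi/2),palm=(-35,0,np.pi/2),ankh=(-35,-70,0))
def inDrawer(n): c=C[n]; return np.array(c[:2])-R2(c[2])@bbc(n)
def pocket(p,n): # world x,y,yaw of stamp frame, p = foam centre pose
    return np.r_[R2(p[2])@inDrawer(n)+p[:2],p[2]+C[n][2]]
def edge_fit(f,s,names,p0,z=30,sig=1.5,fun=pocket,off=1.5):
    g=cv2.GaussianBlur(cv2.cvtColor(f["img"],cv2.COLOR_BGR2GRAY).astype(np.float32),(0,0),sig)
    G=np.hypot(cv2.Sobel(g,5,1,0),cv2.Sobel(g,5,0,1)); G=np.minimum(G,np.percentile(G[:310],97))
    def cost(p):
        v=0
        for n in names:
            q=fun(p,n); uv=proj(f,frame(q[:2],q[2],outline(n,off),z),s).astype(np.float32)
            v-=cv2.remap(G,uv[:,None,0],uv[:,None,1],1).mean()
        return v/len(names)
    best=None
    for dx in (-4,0,4):
        for dy in (-4,0,4):
            r=minimize(cost,np.array(p0)+[dx,dy,0],method="Nelder-Mead",options=dict(initial_simplex=np.array(p0)+[dx,dy,0]+np.array([[0,0,0],[2,0,0],[0,2,0],[0,0,.02]]),xatol=.005,fatol=1e-4))
            if best is None or r.fun<best.fun: best=r
    return best.x,best.fun
E
python3 - <<'E'
from h import *
import pickle
s,f=pickle.load(open("w4.pkl","rb"))
p,c=edge_fit(f,s,list(C),(546.7,185,.134)); print("joint",p.round(4),c)
for n in C: q,cc=edge_fit(f,s,[n],p); print(n,(q-p).round(3),pocket(q,n)[:2]-pocket(p,n)[:2],cc)
np.save("foam.npy",p)
im=cv2.convertScaleAbs(f["img"],alpha=1.6); k=2; im=cv2.resize(im[60:340,150:490],None,fx=2.3,fy=2.1,interpolation=2)
for n in C:
    q=pocket(p,n); uv=proj(f,frame(q[:2],q[2],outline(n),30),s)
    cv2.polylines(im,[((uv-[150,60]+.5)*[2.3,2.1]-.5).round().astype(int)],True,(0,0,255),1)
cv2.imwrite("pics/w4o.png",im)
# sanity of mould fit with same approach
s,f=pickle.load(open("w2.pkl","rb")); pm=np.load("mould.npy")
MO=dict(pyramid=(-75,35),palm=(-66,-35),felucca=(-4,-39),ankh=(2,35),obelisk=(66,35))
q,c=edge_fit(f,s,list(MO),pm,24,1.5,lambda p,n:np.r_[R2(p[2])@np.array(MO[n])+p[:2],p[2]],0); print("mould",q,pm,c)
E
```

```text
joint [5.527153e+02 1.829276e+02 1.312000e-01] -43.23591232299805
felucca [-0.019  0.165  0.   ] [-0.02076705  0.16589981] -47.484161376953125
obelisk [7.741 0.497 0.009] [7.70278384 0.7776756 ] -39.81554412841797
pyramid [ 2.140e-01 -7.424e+00  2.000e-03] [ 0.31999639 -7.35660544] -62.267555236816406
palm [-0.003  0.058 -0.001] [-0.00396508  0.10406715] -40.00562286376953
ankh [-0.108 -0.105 -0.   ] [-0.12244562 -0.10079697] -48.570377349853516
mould [ 5.18457566e+02 -1.95835046e+02  2.07540746e-01] [ 5.18417400e+02 -1.95777609e+02  2.05554914e-01] -171.15304565429688
```

View pics/w4o.png

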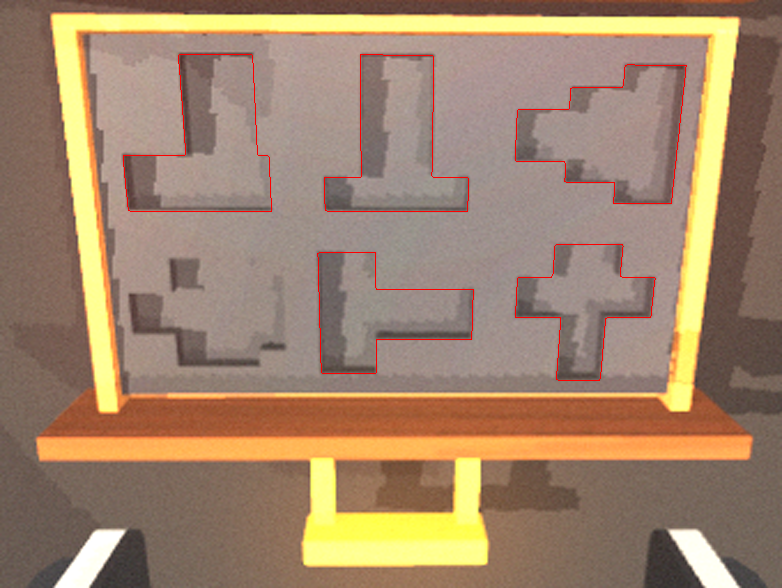

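The joint fit matches all five pocket outlines. To cancel the camera-mount bias I'll view the mould again with the tool turned 90°.

```bash
cat >> h.py <<'E'
from scipy.spatial.transform import Rotation as Ro
def rel(x,y,z,yaw,s=None):
    s=s or st(); c,q=np.cos(yaw),np.sin(yaw); D=np.array([[c,q,0],[q,-c,0],[0,0,-1]])
    v=Ro.from_matrix(D@s["orientation"].T).as_rotvec(); return ((np.array([x,y,z])-s["tcp_pos"])/1000).round(4),v.round(4)
E
python3 -c "
from h import *
print(rel(525,-228,220,1.777))"
```

```text
(array([ 0.0101, -0.4092, -0.0026]), array([0.0088, 0.0145, 1.642 ]))
```

Request:
send_rows(
  steps=[
    {"tx":0,"ty":-0.04,"tz":0,"ax":0.001,"ay":0.0016,"az":0.18},
    {"tx":0,"ty":-0.09,"tz":0,"ax":0.002,"ay":0.0032,"az":0.36},
    {"tx":0,"ty":-0.14,"tz":0,"ax":0.003,"ay":0.0048,"az":0.54},
    {"tx":0,"ty":-0.19,"tz":0,"ax":0.004,"ay":0.0064,"az":0.72},
    {"tx":0,"ty":-0.24,"tz":0,"ax":0.005,"ay":0.008,"az":0.9},
    {"tx":0,"ty":-0.29,"tz":0,"ax":0.006,"ay":0.01,"az":1.08},
    {"tx":0.005,"ty":-0.34,"tz":0,"ax":0.007,"ay":0.012,"az":1.26},
    {"tx":0.01,"ty":-0.38,"tz":0,"ax":0.008,"ay":0.013,"az":1.44},
    {"tx":0.01,"ty":-0.409,"tz":-0.0026,"ax":0.0088,"ay":0.0145,"az":1.6},
    {"tx":0.01,"ty":-0.409,"tz":-0.0026,"ax":0.0088,"ay":0.0145,"az":1.642},
  ],
)

```text
clock: 10.7
tcp_pos: [524.2, -230.2, 219.4]
orientation: [[-0.205, 0.979, -0.001], [0.979, 0.205, -0.0], [-0.0, -0.001, -1.0]]
ft_force: [0.0, 0.8, 0.1]
gripper_width: 84.8
```

Request:
send_rows(
  steps=[
    {"tx":0,"ty":0,"tz":0,"ax":0,"ay":0,"az":0},
    {"tx":0,"ty":0,"tz":0,"ax":0,"ay":0,"az":0},
  ],
)

```text
clock: 10.95
tcp_pos: [524.4, -229.4, 219.6]
orientation: [[-0.204, 0.979, -0.0], [0.979, 0.204, -0.0], [-0.0, -0.0, -1.0]]
ft_force: [-1.2, 0.9, -0.8]
gripper_width: 84.9
```

```bash
python3 - <<'E'
from h import *
import pickle
MO=dict(pyramid=(-75,35),palm=(-66,-35),felucca=(-4,-39),ankh=(2,35),obelisk=(66,35))
fn=lambda p,n:np.r_[R2(p[2])@np.array(MO[n])+p[:2],p[2]]
s=st(); f=ctrl.grab_frame("wrist"); pickle.dump((s,f),open("w5.pkl","wb")); cv2.imwrite("pics/w5.png",f["img"])
print(s["clock"],s["tcp_pos"],s["orientation"])
g=cv2.cvtColor(f["img"],cv2.COLOR_BGR2GRAY); m=(g>80).astype(np.uint8)*255; m[300:]=0; m[:,:110]=0; m[:,600:]=0
q=quad(m); q=q[np.argsort(np.arctan2(*(q-q.mean(0)).T[::-1]))]
W=toworld(f,q,22,s); p,r=fit2(W,[(-111,76),(111,76),(111,-76),(-111,-76)]); print(p,r.round(2))
pm=np.load("mould.npy")
m2,c=edge_fit(f,s,list(MO),pm,24,1.5,fn,0); print("edge",m2,c)
for n in MO: e,c=edge_fit(f,s,[n],m2,24,1.5,fn,0); print(n,(fn(e,n)-fn(m2,n)).round(2),c)
s2,f2=pickle.load(open("w2.pkl","rb")); m1,c=edge_fit(f2,s2,list(MO),pm,24,1.5,fn,0)
yaw=lambda s:np.arctan2(s["orientation"][1,0],s["orientation"][0,0])
A=np.block([[np.eye(2),R2(yaw(s2))],[np.eye(2),R2(yaw(s))]])
for a,b in ((pm,p),(m1,m2)): print("true mould, bias tool",np.linalg.solve(A,np.r_[a[:2],b[:2]]))
E
```

```text
10.95 [ 524.35680598 -229.44545504  219.57750433] [[-2.04228678e-01  9.78923143e-01 -3.55462810e-04]
 [ 9.78923174e-01  2.04228561e-01 -3.38597601e-04]
 [-2.58865370e-04 -4.17122122e-04 -9.99999879e-01]]
[ 5.18198635e+02 -1.95514613e+02  2.05096095e-01] [[-0.45  0.25]
 [ 0.41  0.57]
 [ 0.09 -0.38]
 [-0.05 -0.45]]
edge [ 5.18319845e+02 -1.95752961e+02  2.07813945e-01] -191.16845703125
pyramid [ 0.24 -0.2   0.  ] -195.93321228027344
palm [-0.03  0.29 -0.01] -173.80162048339844
felucca [-0.04  0.23 -0.  ] -192.75157165527344
ankh [-0.17 -0.07 -0.01] -197.8606414794922
obelisk [-0.23 -0.16 -0.  ] -201.53363037109375
true mould, bias tool [ 5.18177462e+02 -1.95754710e+02  2.30712174e-01 -6.97613938e-02]
true mould, bias tool [ 5.18347957e+02 -1.95862370e+02  1.12844997e-01  5.17430674e-03]
```

The camera-mount bias is about 0.1 mm, so both frames can be trusted. I'll start with the felucca.

```bash
cat >> h.py <<'E'
MO=dict(pyramid=(-75,35),palm=(-66,-35),felucca=(-4,-39),ankh=(2,35),obelisk=(66,35))
pm=np.array([518.35,-195.85,.2065]); pf=np.load("foam.npy")
def mst(n): return np.r_[R2(pm[2])@np.array(MO[n])+pm[:2],pm[2]]
E
python3 - <<'E'
from h import *
for n in C: print(n,"mould",mst(n).round(3),"pocket",pocket(pf,n).round(3))
q=mst("felucca"); print(rel(q[0],q[1],120,q[2]))
E
```

```text
felucca mould [ 5.22431e+02 -2.34842e+02  2.06000e-01] pocket [5.74816e+02 2.52416e+02 1.31000e-01]
obelisk mould [ 5.75772e+02 -1.48061e+02  2.06000e-01] pocket [5.83449e+02 1.86983e+02 1.31000e-01]
pyramid mould [ 4.37767e+02 -1.76971e+02  2.06000e-01] pocket [597.225 113.15    1.702]
palm mould [ 4.60928e+02 -2.43639e+02  2.06000e-01] pocket [517.493 182.315   1.702]
ankh mould [ 5.13131e+02 -1.61184e+02  2.06000e-01] pocket [5.29155e+02 1.09212e+02 1.31000e-01]
(array([-0.002 , -0.0054, -0.0996]), array([ 0.0000e+00, -6.0000e-04, -1.5704e+00]))
```

Request:
send_rows(
  hand=0.045,
  steps=[
    {"tx":0,"ty":0,"tz":-0.01,"ax":0,"ay":0,"az":-0.18},
    {"tx":0,"ty":0,"tz":-0.02,"ax":0,"ay":0,"az":-0.36},
    {"tx":0,"ty":0,"tz":-0.03,"ax":0,"ay":0,"az":-0.54},
    {"tx":0,"ty":0,"tz":-0.04,"ax":0,"ay":0,"az":-0.72},
    {"tx":0,"ty":0,"tz":-0.05,"ax":0,"ay":0,"az":-0.9},
    {"tx":0,"ty":-0.005,"tz":-0.06,"ax":0,"ay":0,"az":-1.08},
    {"tx":-0.002,"ty":-0.0054,"tz":-0.08,"ax":0,"ay":-0.0006,"az":-1.26},
    {"tx":-0.002,"ty":-0.0054,"tz":-0.1,"ax":0,"ay":-0.0006,"az":-1.44},
    {"tx":-0.002,"ty":-0.0054,"tz":-0.1,"ax":0,"ay":-0.0006,"az":-1.57},
    {"tx":-0.002,"ty":-0.0054,"tz":-0.1,"ax":0,"ay":-0.0006,"az":-1.5704},
  ],
)

```text
clock: 12.25
tcp_pos: [522.7, -234.1, 119.7]
orientation: [[0.979, 0.206, -0.0], [0.206, -0.979, -0.0], [-0.0, 0.0, -1.0]]
ft_force: [1.0, 0.3, -0.1]
gripper_width: 45.0
```

Request:
send_rows(
  steps=[
    {"tx":0,"ty":0,"tz":0,"ax":0,"ay":0,"az":0},
    {"tx":0,"ty":0,"tz":0,"ax":0,"ay":0,"az":0},
  ],
)

```text
clock: 12.5
tcp_pos: [522.8, -234.1, 120.0]
orientation: [[0.978, 0.208, 0.0], [0.208, -0.978, -0.0], [0.0, 0.0, -1.0]]
ft_force: [0.2, 0.1, 0.4]
gripper_width: 45.4
```

```bash
python3 - <<'E'
from h import *
q=mst("felucca")
for i in range(3): print(rel(q[0],q[1],46.5,q[2]))
E
```

```text
(array([-0.0004, -0.0008, -0.0735]), array([ 0.0003,  0.0005, -0.0029]))
(array([-0.0004, -0.0008, -0.0735]), array([ 0.0003,  0.0005, -0.0029]))
(array([-0.0004, -0.0008, -0.0735]), array([ 0.0003,  0.0005, -0.0029]))
```

Request:
send_rows(
  steps=[
    {"tx":-0.0004,"ty":-0.0008,"tz":-0.04,"ax":0,"ay":0,"az":-0.002},
    {"tx":-0.0004,"ty":-0.0008,"tz":-0.06,"ax":0,"ay":0,"az":-0.002},
    {"tx":-0.0004,"ty":-0.0008,"tz":-0.0735,"ax":0,"ay":0,"az":-0.002},
    {"tx":-0.0004,"ty":-0.0008,"tz":-0.0735,"ax":0,"ay":0,"az":-0.002},
    {"tx":-0.0004,"ty":-0.0008,"tz":-0.0735,"ax":0,"ay":0,"az":-0.002},
  ],
)

```text
clock: 13.12
tcp_pos: [522.8, -235.0, 47.2]
orientation: [[0.979, 0.206, 0.001], [0.206, -0.979, -0.001], [0.001, 0.001, -1.0]]
ft_force: [-0.2, 0.3, 0.5]
gripper_width: 45.0
```

Request:
send_rows(
  hand=0.0,
  steps=[
    {"tx":0,"ty":0,"tz":0,"ax":0,"ay":0,"az":0},
    {"tx":0,"ty":0,"tz":0,"ax":0,"ay":0,"az":0},
    {"tx":0,"ty":0,"tz":0,"ax":0,"ay":0,"az":0},
    {"tx":0,"ty":0,"tz":0,"ax":0,"ay":0,"az":0},
    {"tx":0,"ty":0,"tz":0,"ax":0,"ay":0,"az":0},
  ],
)

```text
clock: 13.75
tcp_pos: [523.0, -235.1, 48.0]
orientation: [[0.979, 0.206, 0.002], [0.206, -0.979, -0.001], [0.002, 0.002, -1.0]]
ft_force: [-1.0, 0.5, 9.9]
gripper_width: 10.1
```

Request:
send_rows(
  steps=[
    {"tx":0,"ty":0,"tz":0.01,"ax":0,"ay":0,"az":0},
    {"tx":0,"ty":0,"tz":0.03,"ax":0,"ay":0,"az":0},
    {"tx":0,"ty":0,"tz":0.06,"ax":0,"ay":0,"az":0},
    {"tx":0,"ty":0,"tz":0.1,"ax":0,"ay":0,"az":0},
    {"tx":0,"ty":0,"tz":0.1,"ax":0,"ay":0,"az":0},
  ],
)

```text
clock: 14.38
tcp_pos: [524.0, -235.6, 151.0]
orientation: [[0.979, 0.206, 0.007], [0.206, -0.979, -0.003], [0.006, 0.004, -1.0]]
ft_force: [-0.5, -0.5, -1.7]
gripper_width: 10.2
```

```bash
python3 - <<'E'
from h import *
q=pocket(pf,"felucca"); print(rel(q[0],q[1],140,q[2]))
E
```

```text
(array([ 0.0508,  0.488 , -0.011 ]), array([ 0.0031,  0.0064, -0.0764]))
```

Request:
send_rows(
  steps=[
    {"tx":0.005,"ty":0.04,"tz":-0.005,"ax":0.003,"ay":0.006,"az":-0.02},
    {"tx":0.01,"ty":0.1,"tz":-0.011,"ax":0.003,"ay":0.006,"az":-0.04},
    {"tx":0.017,"ty":0.16,"tz":-0.011,"ax":0.003,"ay":0.006,"az":-0.06},
    {"tx":0.024,"ty":0.22,"tz":-0.011,"ax":0.003,"ay":0.006,"az":-0.076},
    {"tx":0.03,"ty":0.28,"tz":-0.011,"ax":0.003,"ay":0.006,"az":-0.076},
    {"tx":0.036,"ty":0.34,"tz":-0.011,"ax":0.003,"ay":0.006,"az":-0.076},
    {"tx":0.043,"ty":0.4,"tz":-0.011,"ax":0.003,"ay":0.006,"az":-0.076},
    {"tx":0.048,"ty":0.45,"tz":-0.011,"ax":0.003,"ay":0.006,"az":-0.076},
    {"tx":0.0513,"ty":0.488,"tz":-0.011,"ax":0.003,"ay":0.006,"az":-0.0764},
    {"tx":0.0513,"ty":0.488,"tz":-0.011,"ax":0.003,"ay":0.006,"az":-0.0764},
  ],
)

```text
clock: 15.62
tcp_pos: [574.4, 255.4, 139.1]
orientation: [[0.991, 0.135, -0.001], [0.135, -0.991, 0.001], [-0.0, -0.001, -1.0]]
ft_force: [-1.0, -1.2, -1.4]
gripper_width: 10.2
```

Request:
send_rows(
  steps=[
    {"tx":0,"ty":0,"tz":-0.04,"ax":0,"ay":0,"az":0},
    {"tx":0,"ty":0,"tz":-0.06,"ax":0,"ay":0,"az":0},
    {"tx":0,"ty":0,"tz":-0.06,"ax":0,"ay":0,"az":0},
  ],
)

```text
clock: 16.0
tcp_pos: [573.8, 254.3, 78.0]
orientation: [[0.991, 0.134, -0.003], [0.134, -0.991, -0.001], [-0.003, 0.0, -1.0]]
ft_force: [0.6, -0.2, -0.7]
gripper_width: 10.4
```

```bash
python3 - <<'E'
from h import *
s=st();print(s["tcp_pos"],s["gripper_width"]);q=pocket(pf,"felucca"); print(rel(q[0]+.5,q[1]+.1,56,q[2]))
f=ctrl.grab_frame("wrist"); cv2.imwrite("pics/w6.png",f["img"])
E
```

```text
[573.7914011  254.28569311  77.96692765] 10.36065263014969
(array([ 0.0015, -0.0018, -0.022 ]), array([ 0.0007, -0.0028, -0.003 ]))
```

View pics/w6.png

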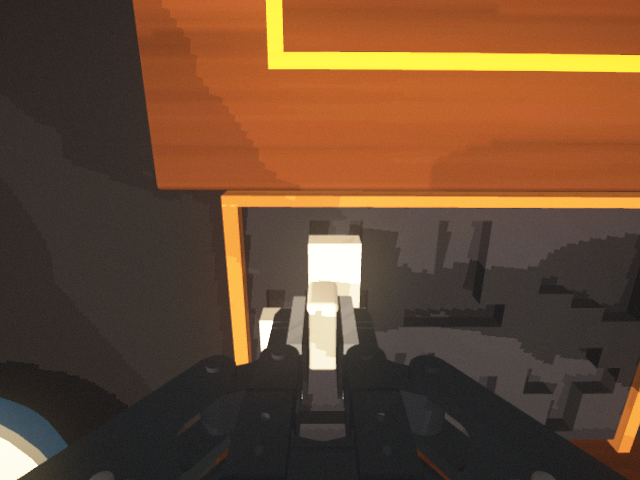

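The view shows the felucca held upright at about (330,290), over its pocket. Next: fine correction, then insert.

Request:
send_rows(
  steps=[
    {"tx":0.0015,"ty":-0.0018,"tz":0,"ax":0.0007,"ay":-0.0028,"az":-0.003},
    {"tx":0.0015,"ty":-0.0018,"tz":-0.006,"ax":0.0007,"ay":-0.0028,"az":-0.003},
    {"tx":0.0015,"ty":-0.0018,"tz":-0.01,"ax":0.0007,"ay":-0.0028,"az":-0.003},
  ],
)

```text
clock: 16.42
tcp_pos: [575.9, 252.8, 69.0]
orientation: [[0.991, 0.131, 0.002], [0.131, -0.991, 0.001], [0.002, -0.001, -1.0]]
ft_force: [-0.1, 0.4, -0.3]
gripper_width: 9.8
```

Request:
send_rows(
  steps=[
    {"tx":0,"ty":0,"tz":-0.003,"ax":0,"ay":0,"az":0},
    {"tx":0,"ty":0,"tz":-0.006,"ax":0,"ay":0,"az":0},
    {"tx":0,"ty":0,"tz":-0.009,"ax":0,"ay":0,"az":0},
    {"tx":0,"ty":0,"tz":-0.012,"ax":0,"ay":0,"az":0},
    {"tx":0,"ty":0,"tz":-0.012,"ax":0,"ay":0,"az":0},
  ],
)

```text
clock: 17.05
tcp_pos: [575.8, 252.8, 56.8]
orientation: [[0.991, 0.131, 0.001], [0.131, -0.991, 0.001], [0.002, -0.001, -1.0]]
ft_force: [0.8, -0.2, -1.1]
gripper_width: 10.4
```

Request:
send_rows(
  steps=[
    {"tx":0,"ty":0,"tz":-0.0015,"ax":0,"ay":0,"az":0},
    {"tx":0,"ty":0,"tz":-0.0025,"ax":0,"ay":0,"az":0},
  ],
)

```text
clock: 17.3
tcp_pos: [577.0, 252.9, 55.8]
orientation: [[0.991, 0.131, 0.004], [0.131, -0.991, 0.002], [0.005, -0.001, -1.0]]
ft_force: [-1.3, -1.6, 29.8]
gripper_width: 10.7
```

Request:
send_rows(
  hand=0.03,
  steps=[
    {"tx":0,"ty":0,"tz":0,"ax":0,"ay":0,"az":0},
    {"tx":0,"ty":0,"tz":0,"ax":0,"ay":0,"az":0},
    {"tx":0,"ty":0,"tz":0.01,"ax":0,"ay":0,"az":0},
    {"tx":0,"ty":0,"tz":0.03,"ax":0,"ay":0,"az":0},
    {"tx":0,"ty":0,"tz":0.08,"ax":0,"ay":0,"az":0},
    {"tx":0,"ty":0,"tz":0.08,"ax":0,"ay":0,"az":0},
  ],
)

```text
clock: 18.05
tcp_pos: [578.5, 253.5, 140.5]
orientation: [[0.991, 0.131, 0.01], [0.131, -0.991, 0.004], [0.011, -0.003, -1.0]]
ft_force: [0.3, -0.2, -0.4]
gripper_width: 29.9
```

```bash
python3 - <<'E'
from h import *
q=mst("obelisk"); print(st()["tcp_pos"],rel(q[0],q[1],120,q[2]))
E
```

```text
[578.48676262 253.47049889 140.48001124] (array([-0.0027, -0.4015, -0.0205]), array([-0.0047,  0.0101,  0.0753]))
```

The felucca is home: z stopped at the expected level with 30 N of press. Before moving on I'll check the mould for knocked stamps with the top camera.

```bash
cat >> h.py <<'E'
def knock():
    a=cv2.imread("pics/top0.png",0)[200:345,300:480].astype(float); f=ctrl.grab_frame("top"); b=cv2.cvtColor(f["img"],cv2.COLOR_BGR2GRAY)[200:345,300:480].astype(float)
    d=np.abs(cv2.GaussianBlur(b-a,(0,0),1)); m=(d>40).astype(np.uint8); n,l,s,c=cv2.connectedComponentsWithStats(m)
    print("changes:",[(toworld(f,c[i]+[300,200],24)[0][:2].round().tolist(),int(s[i][4]),int((b-a)[l==i].mean())) for i in range(1,n) if s[i][4]>3])
E
python3 -c "
from h import *
knock()"
```

```text
changes: [([559.0, -138.0], 874, -45), ([600.0, -164.0], 5, -41), ([559.0, -183.0], 25, -41), ([559.0, -197.0], 10, -41), ([497.0, -239.0], 902, -71), ([541.0, -201.0], 43, -41), ([551.0, -191.0], 5, -41), ([485.0, -195.0], 6, -41), ([483.0, -208.0], 4, -41), ([450.0, -168.0], 126, -48), ([449.0, -219.0], 10, -41), ([438.0, -260.0], 5, -46)]
```

Request:
send_rows(
  hand=0.045,
  steps=[
    {"tx":0,"ty":-0.04,"tz":0,"ax":-0.0047,"ay":0.01,"az":0.02},
    {"tx":0,"ty":-0.1,"tz":0,"ax":-0.0047,"ay":0.01,"az":0.04},
    {"tx":0,"ty":-0.16,"tz":0,"ax":-0.0047,"ay":0.01,"az":0.06},
    {"tx":0,"ty":-0.22,"tz":0,"ax":-0.0047,"ay":0.01,"az":0.075},
    {"tx":0,"ty":-0.28,"tz":0,"ax":-0.0047,"ay":0.01,"az":0.075},
    {"tx":-0.001,"ty":-0.33,"tz":-0.01,"ax":-0.0047,"ay":0.01,"az":0.075},
    {"tx":-0.002,"ty":-0.37,"tz":-0.02,"ax":-0.0047,"ay":0.01,"az":0.075},
    {"tx":-0.0027,"ty":-0.4015,"tz":-0.0205,"ax":-0.0047,"ay":0.01,"az":0.075},
    {"tx":-0.0027,"ty":-0.4015,"tz":-0.0205,"ax":-0.0047,"ay":0.01,"az":0.075},
    {"tx":-0.0027,"ty":-0.4015,"tz":-0.0205,"ax":-0.0047,"ay":0.01,"az":0.075},
  ],
)

```text
clock: 19.35
tcp_pos: [574.9, -147.4, 117.8]
orientation: [[0.979, 0.205, -0.003], [0.205, -0.979, -0.001], [-0.003, -0.0, -1.0]]
ft_force: [0.0, 0.3, -0.4]
gripper_width: 44.6
```

```bash
python3 - <<'E'
from h import *
q=mst("obelisk"); s=st(); print(s["tcp_pos"],rel(q[0],q[1],48.2,q[2]))
f=ctrl.grab_frame("wrist"); import pickle; pickle.dump((s,f),open("w7.pkl","wb"))
fn=lambda p,n:np.r_[R2(p[2])@np.array(MO[n])+p[:2],p[2]]
for n in ("obelisk","ankh"): e,c=edge_fit(f,s,[n],pm,24,1.5,fn,0); print(n,(fn(e,n)-fn(pm,n)).round(2),c)
E
```

```text
[ 574.86609955 -147.39601489  117.77891589] (array([ 0.0009, -0.0007, -0.0696]), array([ 0.0006, -0.0029, -0.0003]))
obelisk [-0.08  0.24 -0.  ] -102.68804931640625
ankh [0.14 0.16 0.01] -101.53245544433594
```

The wrist fit confirms the obelisk is at its nominal pose within 0.3 mm. I'll pick it.

Request:
send_rows(
  steps=[
    {"tx":0.0009,"ty":-0.0006,"tz":-0.04,"ax":0.0006,"ay":-0.0029,"az":0},
    {"tx":0.0009,"ty":-0.0006,"tz":-0.06,"ax":0.0006,"ay":-0.0029,"az":0},
    {"tx":0.0009,"ty":-0.0006,"tz":-0.0696,"ax":0.0006,"ay":-0.0029,"az":0},
    {"tx":0.0009,"ty":-0.0006,"tz":-0.0696,"ax":0.0006,"ay":-0.0029,"az":0},
    {"tx":0.0009,"ty":-0.0006,"tz":-0.0696,"ax":0.0006,"ay":-0.0029,"az":0},
  ],
)

```text
clock: 20.02
tcp_pos: [576.3, -147.6, 49.1]
orientation: [[0.979, 0.206, 0.001], [0.206, -0.979, -0.0], [0.001, 0.001, -1.0]]
ft_force: [-0.4, -0.2, 0.1]
gripper_width: 45.1
```

Request:
send_rows(
  hand=0.0,
  steps=[
    {"tx":0,"ty":0,"tz":0,"ax":0,"ay":0,"az":0},
    {"tx":0,"ty":0,"tz":0,"ax":0,"ay":0,"az":0},
    {"tx":0,"ty":0,"tz":0,"ax":0,"ay":0,"az":0},
    {"tx":0,"ty":0,"tz":0,"ax":0,"ay":0,"az":0},
    {"tx":0,"ty":0,"tz":0,"ax":0,"ay":0,"az":0},
  ],
)

```text
clock: 20.65
tcp_pos: [576.6, -147.7, 49.8]
orientation: [[0.979, 0.206, 0.002], [0.206, -0.979, -0.0], [0.002, 0.001, -1.0]]
ft_force: [-1.6, 0.7, 8.6]
gripper_width: 10.6
```

Request:
send_rows(
  steps=[
    {"tx":0,"ty":0,"tz":0.01,"ax":0,"ay":0,"az":0},
    {"tx":0,"ty":0,"tz":0.03,"ax":0,"ay":0,"az":0},
    {"tx":0,"ty":0,"tz":0.06,"ax":0,"ay":0,"az":0},
    {"tx":0,"ty":0,"tz":0.09,"ax":0,"ay":0,"az":0},
    {"tx":0,"ty":0,"tz":0.09,"ax":0,"ay":0,"az":0},
  ],
)

```text
clock: 21.28
tcp_pos: [577.4, -147.9, 142.3]
orientation: [[0.979, 0.206, 0.006], [0.206, -0.979, -0.001], [0.005, 0.002, -1.0]]
ft_force: [0.2, 0.0, -0.7]
gripper_width: 10.2
```

```bash
python3 - <<'E'
from h import *
q=pocket(pf,"obelisk"); print(rel(q[0],q[1],140,q[2]))
E
```

```text
(array([ 0.006 ,  0.3349, -0.0023]), array([ 0.0015,  0.0057, -0.0763]))
```

Request:
send_rows(
  steps=[
    {"tx":0,"ty":0.04,"tz":0,"ax":0.0015,"ay":0.0057,"az":-0.02},
    {"tx":0.002,"ty":0.1,"tz":0,"ax":0.0015,"ay":0.0057,"az":-0.04},
    {"tx":0.003,"ty":0.16,"tz":0,"ax":0.0015,"ay":0.0057,"az":-0.06},
    {"tx":0.005,"ty":0.22,"tz":0,"ax":0.0015,"ay":0.0057,"az":-0.0763},
    {"tx":0.006,"ty":0.28,"tz":0,"ax":0.0015,"ay":0.0057,"az":-0.0763},
    {"tx":0.0069,"ty":0.32,"tz":0,"ax":0.0015,"ay":0.0057,"az":-0.0763},
    {"tx":0.0069,"ty":0.335,"tz":-0.02,"ax":0.0015,"ay":0.0057,"az":-0.0763},
    {"tx":0.0069,"ty":0.335,"tz":-0.045,"ax":0.0015,"ay":0.0057,"az":-0.0763},
    {"tx":0.0069,"ty":0.335,"tz":-0.062,"ax":0.0015,"ay":0.0057,"az":-0.0763},
    {"tx":0.0069,"ty":0.335,"tz":-0.062,"ax":0.0015,"ay":0.0057,"az":-0.0763},
  ],
)

```text
clock: 22.52
tcp_pos: [583.9, 186.2, 79.1]
orientation: [[0.992, 0.13, -0.002], [0.13, -0.992, -0.001], [-0.002, 0.001, -1.0]]
ft_force: [-0.1, 0.3, 0.0]
gripper_width: 10.2
```

Request:
send_rows(
  steps=[
    {"tx":0,"ty":0,"tz":0,"ax":0,"ay":0,"az":0},
  ],
)

```text
clock: 22.65
tcp_pos: [584.3, 185.8, 79.7]
orientation: [[0.992, 0.129, -0.001], [0.129, -0.992, -0.001], [-0.001, 0.001, -1.0]]
ft_force: [-0.3, -0.6, -0.0]
gripper_width: 10.5
```

```bash
python3 - <<'E'
from h import *
s=st();print(s["tcp_pos"],s["gripper_width"]);q=pocket(pf,"obelisk"); print(rel(q[0]+.8,q[1]+.2,57.8,q[2]))
E
```

```text
[584.27899198 185.83170263  79.71451117] 10.530964194886781
(array([-0.    ,  0.0014, -0.0219]), array([ 0.0007, -0.0013,  0.0015]))
```

Request:
send_rows(
  steps=[
    {"tx":0,"ty":0.0014,"tz":0,"ax":0.0007,"ay":-0.0013,"az":0.0015},
    {"tx":0,"ty":0.0014,"tz":-0.005,"ax":0.0007,"ay":-0.0013,"az":0.0015},
    {"tx":0,"ty":0.0014,"tz":-0.009,"ax":0.0007,"ay":-0.0013,"az":0.0015},
    {"tx":0,"ty":0.0014,"tz":-0.012,"ax":0.0007,"ay":-0.0013,"az":0.0015},
    {"tx":0,"ty":0.0014,"tz":-0.015,"ax":0.0007,"ay":-0.0013,"az":0.0015},
    {"tx":0,"ty":0.0014,"tz":-0.018,"ax":0.0007,"ay":-0.0013,"az":0.0015},
    {"tx":0,"ty":0.0014,"tz":-0.021,"ax":0.0007,"ay":-0.0013,"az":0.0015},
    {"tx":0,"ty":0.0014,"tz":-0.021,"ax":0.0007,"ay":-0.0013,"az":0.0015},
  ],
)

```text
clock: 23.65
tcp_pos: [584.2, 187.2, 58.5]
orientation: [[0.991, 0.131, -0.0], [0.131, -0.991, -0.0], [-0.0, 0.0, -1.0]]
ft_force: [0.3, 0.5, -1.3]
gripper_width: 10.5
```

Inserted with no resistance. Next: press, release and rise to the pyramid.

Request:
send_rows(
  steps=[
    {"tx":0,"ty":0,"tz":-0.0015,"ax":0,"ay":0,"az":0},
    {"tx":0,"ty":0,"tz":-0.003,"ax":0,"ay":0,"az":0},
  ],
)

```text
clock: 23.9
tcp_pos: [585.8, 187.4, 57.5]
orientation: [[0.991, 0.131, 0.004], [0.131, -0.991, 0.001], [0.004, -0.0, -1.0]]
ft_force: [-2.3, -2.1, 44.9]
gripper_width: 10.4
```

Request:
send_rows(
  hand=0.03,
  steps=[
    {"tx":0,"ty":0,"tz":0,"ax":0,"ay":0,"az":0},
    {"tx":0,"ty":0,"tz":0,"ax":0,"ay":0,"az":0},
    {"tx":0,"ty":0,"tz":0.01,"ax":0,"ay":0,"az":0},
    {"tx":0,"ty":0,"tz":0.03,"ax":0,"ay":0,"az":0},
    {"tx":0,"ty":0,"tz":0.08,"ax":0,"ay":0,"az":0},
    {"tx":0,"ty":0,"tz":0.08,"ax":0,"ay":0,"az":0},
  ],
)

```text
clock: 24.65
tcp_pos: [587.1, 187.7, 141.2]
orientation: [[0.991, 0.131, 0.009], [0.131, -0.991, 0.002], [0.009, -0.001, -1.0]]
ft_force: [-0.6, 0.5, -0.2]
gripper_width: 30.2
```

```bash
python3 - <<'E'
from h import *
q=mst("pyramid"); print(st()["tcp_pos"],rel(q[0],q[1],120,q[2]))
E
```

```text
[587.12872945 187.68691914 141.15510192] (array([-0.1494, -0.3647, -0.0212]), array([-0.0028,  0.0089,  0.0754]))
```

Request:
send_rows(
  hand=0.045,
  steps=[
    {"tx":-0.01,"ty":-0.04,"tz":0,"ax":-0.0028,"ay":0.009,"az":0.02},
    {"tx":-0.03,"ty":-0.09,"tz":0,"ax":-0.0028,"ay":0.009,"az":0.04},
    {"tx":-0.05,"ty":-0.14,"tz":0,"ax":-0.0028,"ay":0.009,"az":0.06},
    {"tx":-0.07,"ty":-0.19,"tz":0,"ax":-0.0028,"ay":0.009,"az":0.075},
    {"tx":-0.09,"ty":-0.24,"tz":0,"ax":-0.0028,"ay":0.009,"az":0.075},
    {"tx":-0.115,"ty":-0.29,"tz":-0.01,"ax":-0.0028,"ay":0.009,"az":0.075},
    {"tx":-0.135,"ty":-0.335,"tz":-0.02,"ax":-0.0028,"ay":0.009,"az":0.075},
    {"tx":-0.1494,"ty":-0.3647,"tz":-0.021,"ax":-0.0028,"ay":0.009,"az":0.0754},
    {"tx":-0.1494,"ty":-0.3647,"tz":-0.021,"ax":-0.0028,"ay":0.009,"az":0.0754},
    {"tx":-0.1494,"ty":-0.3647,"tz":-0.021,"ax":-0.0028,"ay":0.009,"az":0.0754},
  ],
)

```text
clock: 25.9
tcp_pos: [438.1, -176.3, 120.2]
orientation: [[0.979, 0.206, 0.0], [0.206, -0.979, 0.001], [0.0, -0.0, -1.0]]
ft_force: [-0.4, 0.0, 0.1]
gripper_width: 44.8
```

```bash
cat >> h.py <<'E'
def chk(n,*others,z=48.5):
    s=st(); f=ctrl.grab_frame("wrist"); q=mst(n); print(s["tcp_pos"].round(2),rel(*q[:2],z,q[2],s))
    fn=lambda p,n:np.r_[R2(p[2])@np.array(MO[n])+p[:2],p[2]]
    for k in (n,)+others: e,c=edge_fit(f,s,[k],pm,24,1.5,fn,0); print(k,(fn(e,k)-fn(pm,k)).round(2),c)
    cv2.imwrite("pics/chk_%s.png"%n,f["img"])
E
python3 -c "
from h import *
chk('pyramid','ankh')"
```

```text
[ 438.07 -176.3   120.16] (array([-0.0003, -0.0007, -0.0717]), array([-0.0005,  0.    , -0.0005]))
pyramid [ 0.35 -0.03 -0.  ] -169.2355194091797
ankh [-0.04 -0.05 -0.  ] -185.68601989746094
```

Request:
send_rows(
  steps=[
    {"tx":-0.0003,"ty":-0.0007,"tz":-0.04,"ax":0,"ay":0,"az":0},
    {"tx":-0.0003,"ty":-0.0007,"tz":-0.06,"ax":0,"ay":0,"az":0},
    {"tx":-0.0003,"ty":-0.0007,"tz":-0.0717,"ax":0,"ay":0,"az":0},
    {"tx":-0.0003,"ty":-0.0007,"tz":-0.0717,"ax":0,"ay":0,"az":0},
    {"tx":-0.0003,"ty":-0.0007,"tz":-0.0717,"ax":0,"ay":0,"az":0},
  ],
)

```text
clock: 26.58
tcp_pos: [438.3, -176.6, 49.2]
orientation: [[0.978, 0.207, 0.001], [0.207, -0.978, 0.0], [0.001, -0.0, -1.0]]
ft_force: [0.2, -0.3, -0.1]
gripper_width: 45.4
```

Request:
send_rows(
  hand=0.0,
  steps=[
    {"tx":0,"ty":0,"tz":0,"ax":0,"ay":0,"az":0},
    {"tx":0,"ty":0,"tz":0,"ax":0,"ay":0,"az":0},
    {"tx":0,"ty":0,"tz":0,"ax":0,"ay":0,"az":0},
    {"tx":0,"ty":0,"tz":0,"ax":0,"ay":0,"az":0},
    {"tx":0,"ty":0,"tz":0,"ax":0,"ay":0,"az":0},
  ],
)

```text
clock: 27.2
tcp_pos: [438.5, -176.7, 49.8]
orientation: [[0.978, 0.207, 0.002], [0.207, -0.978, -0.0], [0.002, 0.0, -1.0]]
ft_force: [-0.9, 1.5, 13.0]
gripper_width: 10.2
```

Request:
send_rows(
  steps=[
    {"tx":0,"ty":0,"tz":0.01,"ax":0,"ay":0,"az":0},
    {"tx":0,"ty":0,"tz":0.03,"ax":0,"ay":0,"az":0},
    {"tx":0,"ty":0,"tz":0.06,"ax":0,"ay":0,"az":0},
    {"tx":0,"ty":0,"tz":0.09,"ax":0,"ay":0,"az":0},
    {"tx":0,"ty":0,"tz":0.09,"ax":0,"ay":0,"az":0},
  ],
)

```text
clock: 27.82
tcp_pos: [439.2, -177.0, 141.9]
orientation: [[0.978, 0.207, 0.005], [0.207, -0.978, -0.001], [0.005, 0.002, -1.0]]
ft_force: [-0.2, 0.0, -0.8]
gripper_width: 10.3
```

```bash
python3 - <<'E'
from h import *
q=pocket(pf,"pyramid"); print(rel(q[0],q[1],140,q[2]))
E
```

```text
(array([ 0.1581,  0.2901, -0.0019]), array([-0.0028,  0.005 ,  1.494 ]))
```

Request:
send_rows(
  steps=[
    {"tx":0.015,"ty":0.03,"tz":0,"ax":0,"ay":0.001,"az":0.16},
    {"tx":0.03,"ty":0.06,"tz":0,"ax":-0.001,"ay":0.001,"az":0.34},
    {"tx":0.05,"ty":0.1,"tz":0,"ax":-0.001,"ay":0.002,"az":0.52},
    {"tx":0.07,"ty":0.14,"tz":0,"ax":-0.001,"ay":0.002,"az":0.7},
    {"tx":0.09,"ty":0.18,"tz":0,"ax":-0.002,"ay":0.003,"az":0.88},
    {"tx":0.12,"ty":0.22,"tz":0,"ax":-0.002,"ay":0.004,"az":1.06},
    {"tx":0.14,"ty":0.25,"tz":0,"ax":-0.0028,"ay":0.005,"az":1.24},
    {"tx":0.15,"ty":0.28,"tz":0,"ax":-0.0028,"ay":0.005,"az":1.4},
    {"tx":0.158,"ty":0.2909,"tz":0,"ax":-0.0028,"ay":0.005,"az":1.494},
    {"tx":0.158,"ty":0.2909,"tz":0,"ax":-0.0028,"ay":0.005,"az":1.494},
  ],
)

```text
clock: 29.08
tcp_pos: [596.9, 114.4, 141.3]
orientation: [[-0.131, 0.991, -0.001], [0.991, 0.131, 0.0], [0.0, -0.001, -1.0]]
ft_force: [-0.1, -1.0, -0.1]
gripper_width: 10.1
```

Request:
send_rows(
  steps=[
    {"tx":0,"ty":0,"tz":-0.03,"ax":0,"ay":0,"az":0},
    {"tx":0,"ty":0,"tz":-0.05,"ax":0,"ay":0,"az":0},
    {"tx":0,"ty":0,"tz":-0.062,"ax":0,"ay":0,"az":0},
    {"tx":0,"ty":0,"tz":-0.062,"ax":0,"ay":0,"az":0},
  ],
)

```text
clock: 29.58
tcp_pos: [596.6, 113.9, 78.9]
orientation: [[-0.13, 0.992, -0.002], [0.992, 0.13, -0.0], [0.0, -0.002, -1.0]]
ft_force: [0.3, -0.2, 0.0]
gripper_width: 10.4
```

```bash
python3 - <<'E'
from h import *
s=st();print(s["tcp_pos"],s["gripper_width"]);q=pocket(pf,"pyramid"); print(rel(q[0]-.1,q[1]+.8,57.8,q[2]))
E
```

```text
[596.58968958 113.92353099  78.93436248] 10.39457515474503
(array([ 0.0005,  0.    , -0.0211]), array([ 0.0002, -0.0018,  0.0011]))
```

Request:
send_rows(
  steps=[
    {"tx":0.0005,"ty":0,"tz":0,"ax":0.0002,"ay":-0.0018,"az":0.001},
    {"tx":0.0005,"ty":0,"tz":-0.005,"ax":0.0002,"ay":-0.0018,"az":0.001},
    {"tx":0.0005,"ty":0,"tz":-0.009,"ax":0.0002,"ay":-0.0018,"az":0.001},
    {"tx":0.0005,"ty":0,"tz":-0.012,"ax":0.0002,"ay":-0.0018,"az":0.001},
    {"tx":0.0005,"ty":0,"tz":-0.015,"ax":0.0002,"ay":-0.0018,"az":0.001},
    {"tx":0.0005,"ty":0,"tz":-0.018,"ax":0.0002,"ay":-0.0018,"az":0.001},
    {"tx":0.0005,"ty":0,"tz":-0.0203,"ax":0.0002,"ay":-0.0018,"az":0.001},
    {"tx":0.0005,"ty":0,"tz":-0.0203,"ax":0.0002,"ay":-0.0018,"az":0.001},
  ],
)

```text
clock: 30.58
tcp_pos: [601.1, 113.5, 63.8]
orientation: [[-0.129, 0.992, 0.011], [0.992, 0.129, 0.001], [-0.001, 0.011, -1.0]]
ft_force: [-1.2, -8.3, 78.3]
gripper_width: 10.5
```

The pyramid hit something, with 78 N and a z stop about 6 mm high. I'll back off and look.

Request:
send_rows(
  steps=[
    {"tx":-0.001,"ty":0,"tz":0.006,"ax":0,"ay":0,"az":0},
    {"tx":-0.004,"ty":0,"tz":0.012,"ax":0,"ay":0,"az":0},
    {"tx":-0.004,"ty":0,"tz":0.016,"ax":0,"ay":0.011,"az":0},
    {"tx":-0.004,"ty":0,"tz":0.016,"ax":0,"ay":0.011,"az":0},
  ],
)

```text
clock: 31.08
tcp_pos: [597.2, 113.5, 79.6]
orientation: [[-0.129, 0.992, -0.001], [0.992, 0.129, 0.001], [0.001, -0.001, -1.0]]
ft_force: [-0.8, 0.1, -1.1]
gripper_width: 10.5
```

```bash
python3 - <<'E'
from h import *
s=st();print(s["tcp_pos"],s["orientation"],s["gripper_width"])
f=ctrl.grab_frame("wrist"); t=ctrl.grab_frame("top")
im=np.hstack([cv2.resize(cv2.convertScaleAbs(f["img"],alpha=1.6),(480,360)),cv2.resize(cv2.convertScaleAbs(t["img"],alpha=1.5)[150:330,150:310],(320,360),interpolation=2)])
cv2.imwrite("pics/w8.png",im); cv2.imwrite("pics/w8full.png",f["img"])
E
```

```text
[597.15979337 113.51012758  79.58869217] [[-1.28985771e-01  9.91646078e-01 -8.52777409e-04]
 [ 9.91646104e-01  1.28986393e-01  7.18298500e-04]
 [ 8.22294572e-04 -7.53003108e-04 -9.99999378e-01]] 10.522211029984721
```

View pics/w8.png

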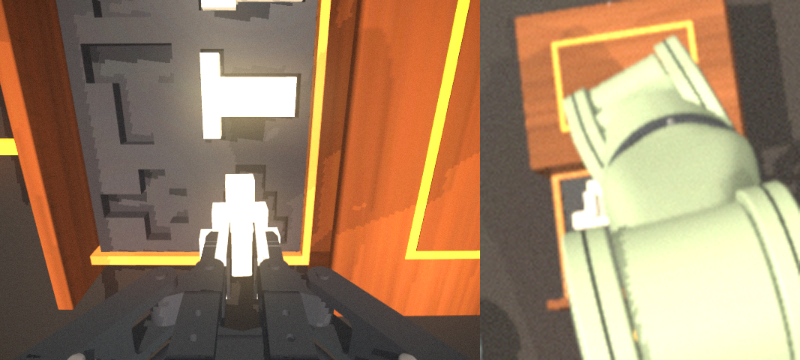

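The view shows the pyramid held at about (240,215), and its pocket looks shifted to the right (towards the case). The felucca and obelisk look seated. The drawer may have moved, so I'll refit the foam using the seated stamps and pockets.

```bash
python3 - <<'E'
from h import *
s=st();f=ctrl.grab_frame("wrist")
e,c=edge_fit(f,s,["obelisk"],pf,32,1.5,pocket,0); print("obelisk",e-pf,(pocket(e,"obelisk")-pocket(pf,"obelisk")).round(2),c)
e,c=edge_fit(f,s,["palm"],pf,30,1.5); print("palm",(pocket(e,"palm")-pocket(pf,"palm")).round(2),c)
im=cv2.convertScaleAbs(f["img"],alpha=1.5)
for n,z,o,col in (("obelisk",32,0,(0,0,255)),("palm",30,1.5,(0,255,0)),("pyramid",30,1.5,(255,0,255)),("ankh",30,1.5,(0,255,0))):
    q=pocket(pf,n); cv2.polylines(im,[proj(f,frame(q[:2],q[2],outline(n,o),z),s).round().astype(int)],True,col,1)
h=s["tcp_pos"]; y=np.arctan2(s["orientation"][1,0],s["orientation"][0,0]); o=h[:2]-R2(y)@[.77,.11]
cv2.polylines(im,[proj(f,frame(o,y,outline("pyramid",0),h[2]-37.8+12),s).round().astype(int)],True,(255,255,0),1)
cv2.imwrite("pics/w9.png",cv2.resize(im[80:400,100:500],None,fx=1.8,fy=1.8))
E
```

```text
obelisk [ 4.32524267e+00  2.90532133e-02 -2.48240761e-03] [ 4.34 -0.05 -0.  ] -168.09938049316406
palm [ 5.49  0.84 -0.  ] -38.81446075439453
```

View pics/w9.png

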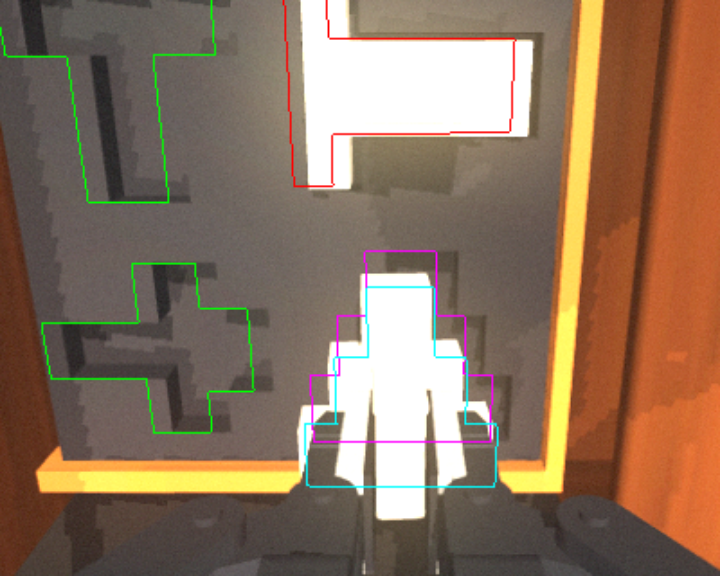

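The drawer has moved about 5.5 mm inward, dragged by arm compliance during the presses. The held pyramid also slipped in the grip. I'll measure both.

```bash
cat >> h.py <<'E'
def held(f,s,n,p0=(0,0,0,25.8),xmin=0):
    # stamp pose in tool: returns dx,dy,dyaw (stamp in tool, tool y mirrored to stamp frame) and base-top drop below TCP
    g=cv2.GaussianBlur(cv2.cvtColor(f["img"],cv2.COLOR_BGR2GRAY).astype(np.float32),(0,0),1.2)
    G=np.hypot(cv2.Sobel(g,5,1,0),cv2.Sobel(g,5,0,1)); G=np.minimum(G,250); P=outline(n,0); P=P[P[:,0]>xmin]
    T=s["tcp_pos"]; Rm=s["orientation"]
    def cost(p):
        q=P@R2(p[2]).T+p[:2]; X=np.c_[q[:,0],-q[:,1],np.full(len(q),p[3])]@Rm.T+T
        uv=proj(f,X,s).astype(np.float32); return -cv2.remap(G,uv[:,None,0],uv[:,None,1],1).mean()
    best=None
    for a in (-4,0,4):
        for b in (-5,0,5):
            x=np.array(p0)+[a,0,0,b]; r=minimize(cost,x,method="Nelder-Mead",options=dict(initial_simplex=x+np.array([[0,0,0,0],[2,0,0,0],[0,2,0,0],[0,0,.05,0],[0,0,0,2]]),maxiter=600))
            if best is None or r.fun<best.fun: best=r
    return best.x,best.fun
E
python3 - <<'E'
from h import *
s=st();f=ctrl.grab_frame("wrist")
p1=pf+[5.4,.7,0]
e,c=edge_fit(f,s,["palm","ankh"],p1,30,1.2); print("foam",e,e-pf,c)
for n in("palm","ankh"): k,c=edge_fit(f,s,[n],e,30,1.2); print(n,(pocket(k,n)-pocket(e,n)).round(2),c)
np.save("foam2.npy",e)
h,c=held(f,s,"pyramid"); print("held",h.round(3),c)
im=cv2.convertScaleAbs(f["img"],alpha=1.3)
for n in ("palm","pyramid","ankh"):
    q=pocket(e,n); cv2.polylines(im,[proj(f,frame(q[:2],q[2],outline(n,1.5),30),s).round().astype(int)],True,(0,255,0),1)
P=outline("pyramid",0)@R2(h[2]).T+h[:2]; X=np.c_[P[:,0],-P[:,1],np.full(len(P),h[3])]@s["orientation"].T+s["tcp_pos"]
cv2.polylines(im,[proj(f,X,s).round().astype(int)],True,(0,0,255),1)
cv2.imwrite("pics/w10.png",cv2.resize(im[80:400,100:500],None,fx=1.8,fy=1.8))
E
```

```text
foam [5.58191306e+02 1.83677552e+02 1.30374917e-01] [ 5.47601923e+00  7.49990462e-01 -8.09889756e-04] -46.13136291503906
palm [ 0.02  0.03 -0.  ] -46.30261993408203
ankh [ 0.01 -0.04  0.  ] -46.26337432861328
held [2.1960e+00 1.0380e+00 5.0000e-03 2.7293e+01] -231.7912139892578
```

View pics/w10.png

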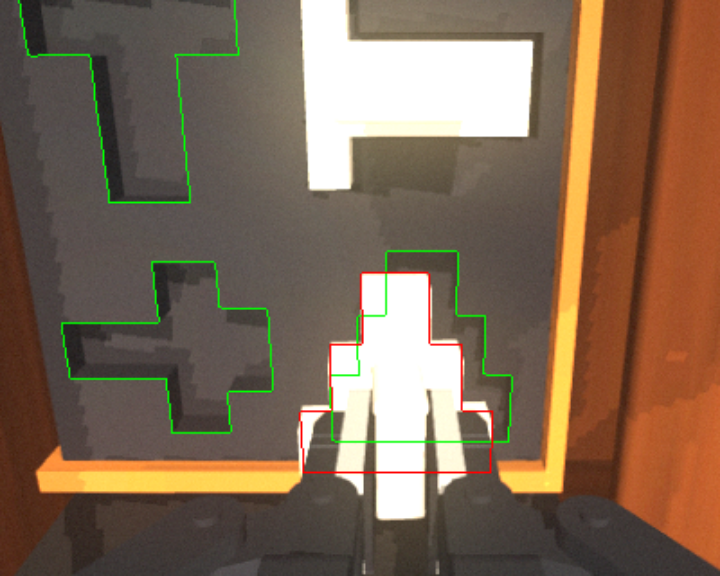

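```bash
python3 - <<'E'
from h import *
s=st();f=ctrl.grab_frame("wrist")
print("pyr now",*[held(f,s,"pyramid",(0,0,0,25.8),x) for x in (-3,8)])
f["img"]=cv2.imread("pics/w6.png"); print("felucca w6 expect -.5,0,0,24",*[held(f,s,"felucca",(0,0,0,24),x) for x in (0,8)])
E
```

```text
pyr now (array([2.23150381e+00, 1.02955987e+00, 5.69545236e-03, 2.72371933e+01]), np.float64(-229.09487915039062)) (array([1.41656550e+00, 9.35679339e-01, 5.70014959e-03, 2.97254380e+01]), np.float64(-235.32980346679688))
felucca w6 expect -.5,0,0,24 (array([ 2.60456598e+00,  1.45348771e-01, -5.42440423e-03,  2.37054600e+01]), np.float64(-239.6756134033203)) (array([ 2.27058128e+00,  2.31596229e-02, -1.12778978e-03,  2.45961559e+01]), np.float64(-240.09698486328125))
```

At this range the wrist view carries an x bias of about +2.9 mm, judged from the felucca, which went in. The held pyramid is therefore about (-0.7,+0.95) in the tool, and the foam has moved 5.5 mm. I'll retarget on that.

```bash
python3 - <<'E'
from h import *
p=np.load("foam2.npy"); q=pocket(p,"pyramid"); print(q,rel(q[0]+.85,q[1]+.8,70,q[2]-.003))
E
```

```text
[602.64471003 113.86426659   1.70117124] (array([ 0.0065,  0.0011, -0.0095]), array([-0.0006, -0.0008, -0.0021]))
```

Request:
send_rows(
  steps=[
    {"tx":0.0065,"ty":0.0011,"tz":0,"ax":-0.0006,"ay":-0.0008,"az":-0.002},
    {"tx":0.0065,"ty":0.0011,"tz":-0.005,"ax":-0.0006,"ay":-0.0008,"az":-0.002},
    {"tx":0.0065,"ty":0.0011,"tz":-0.0085,"ax":-0.0006,"ay":-0.0008,"az":-0.002},
    {"tx":0.0065,"ty":0.0011,"tz":-0.0085,"ax":-0.0006,"ay":-0.0008,"az":-0.002},
  ],
)

```text
clock: 31.82
tcp_pos: [603.3, 114.6, 70.6]
orientation: [[-0.127, 0.992, -0.001], [0.992, 0.127, -0.0], [-0.0, -0.001, -1.0]]
ft_force: [-0.4, -0.1, -0.4]
gripper_width: 10.4
```

Request:
send_rows(
  steps=[
    {"tx":0,"ty":0,"tz":-0.002,"ax":0,"ay":0,"az":0},
    {"tx":0,"ty":0,"tz":-0.003,"ax":0,"ay":0,"az":0},
    {"tx":0,"ty":0,"tz":-0.004,"ax":0,"ay":0,"az":0},
  ],
)

```text
clock: 32.2
tcp_pos: [603.3, 114.6, 66.5]
orientation: [[-0.127, 0.992, -0.0], [0.992, 0.127, -0.0], [-0.0, -0.001, -1.0]]
ft_force: [0.1, 0.1, -0.3]
gripper_width: 10.5
```

Request:
send_rows(
  steps=[
    {"tx":0,"ty":0,"tz":-0.0015,"ax":0,"ay":0,"az":0},
    {"tx":0,"ty":0,"tz":-0.003,"ax":0,"ay":0,"az":0},
  ],
)

```text
clock: 32.45
tcp_pos: [603.3, 114.6, 63.5]
orientation: [[-0.127, 0.992, -0.001], [0.992, 0.127, -0.0], [-0.0, -0.001, -1.0]]
ft_force: [0.3, -0.8, -0.0]
gripper_width: 10.4
```

Request:
send_rows(
  steps=[
    {"tx":0,"ty":0,"tz":-0.0015,"ax":0,"ay":0,"az":0},
    {"tx":0,"ty":0,"tz":-0.0015,"ax":0,"ay":0,"az":0},
  ],
)

```text
clock: 32.7
tcp_pos: [603.2, 114.6, 61.8]
orientation: [[-0.127, 0.992, -0.001], [0.992, 0.127, -0.0], [-0.0, -0.001, -1.0]]
ft_force: [-0.4, -0.4, 0.1]
gripper_width: 10.5
```

Request:
send_rows(
  steps=[
    {"tx":0,"ty":0,"tz":-0.0015,"ax":0,"ay":0,"az":0},
    {"tx":0,"ty":0,"tz":-0.0025,"ax":0,"ay":0,"az":0},
  ],
)

```text
clock: 32.95
tcp_pos: [603.2, 114.6, 59.2]
orientation: [[-0.127, 0.992, -0.001], [0.992, 0.127, -0.0], [-0.0, -0.001, -1.0]]
ft_force: [0.1, -0.3, -1.3]
gripper_width: 10.9
```

Request:
send_rows(
  steps=[
    {"tx":0,"ty":0,"tz":-0.001,"ax":0,"ay":0,"az":0},
    {"tx":0,"ty":0,"tz":-0.001,"ax":0,"ay":0,"az":0},
  ],
)

```text
clock: 33.2
tcp_pos: [603.3, 114.7, 58.3]
orientation: [[-0.127, 0.992, -0.001], [0.992, 0.127, -0.0], [-0.0, -0.001, -1.0]]
ft_force: [-0.4, 0.8, 2.1]
gripper_width: 10.4
```

Contact is starting at 58.3, about the level expected for home. I'll press gently and release.

Request:
send_rows(
  steps=[
    {"tx":0,"ty":0,"tz":-0.001,"ax":0,"ay":0,"az":0},
    {"tx":0,"ty":0,"tz":-0.001,"ax":0,"ay":0,"az":0},
  ],
)

```text
clock: 33.45
tcp_pos: [603.7, 114.8, 57.9]
orientation: [[-0.127, 0.992, 0.001], [0.992, 0.127, 0.0], [0.0, 0.001, -1.0]]
ft_force: [-1.6, 0.4, 8.7]
gripper_width: 10.9
```

Request:
send_rows(
  hand=0.03,
  steps=[
    {"tx":0,"ty":0,"tz":0,"ax":0,"ay":0,"az":0},
    {"tx":0,"ty":0,"tz":0,"ax":0,"ay":0,"az":0},
    {"tx":0,"ty":0,"tz":0.01,"ax":0,"ay":0,"az":0},
    {"tx":0,"ty":0,"tz":0.03,"ax":0,"ay":0,"az":0},
    {"tx":0,"ty":0,"tz":0.08,"ax":0,"ay":0,"az":0},
    {"tx":0,"ty":0,"tz":0.08,"ax":0,"ay":0,"az":0},
  ],
)

```text
clock: 34.2
tcp_pos: [605.1, 115.1, 141.6]
orientation: [[-0.127, 0.992, 0.006], [0.992, 0.127, 0.001], [0.001, 0.006, -1.0]]
ft_force: [0.1, -0.1, -0.3]
gripper_width: 29.6
```

```bash
python3 - <<'E'
from h import *
p=np.load("foam2.npy"); c=p[:2]-32*np.array([np.cos(p[2]),np.sin(p[2])])
print(st()["tcp_pos"],rel(c[0],c[1],220,p[2])); q=mst("palm"); print(rel(q[0],q[1],120,q[2]))
E
```

```text
[605.071375   115.09292366 141.6311583 ] (array([-0.0786,  0.0644,  0.0784]), array([ 0.0036,  0.0058, -1.5678]))
(array([-0.1441, -0.3587, -0.0216]), array([ 0.0033,  0.0059, -1.4917]))
```

Request:
send_rows(
  hand=0.085,
  steps=[
    {"tx":-0.005,"ty":0.005,"tz":0.02,"ax":0,"ay":0,"az":-0.17},
    {"tx":-0.01,"ty":0.01,"tz":0.04,"ax":0,"ay":0,"az":-0.35},
    {"tx":-0.02,"ty":0.02,"tz":0.06,"ax":0.001,"ay":0.002,"az":-0.53},
    {"tx":-0.03,"ty":0.03,"tz":0.078,"ax":0.002,"ay":0.003,"az":-0.71},
    {"tx":-0.04,"ty":0.04,"tz":0.078,"ax":0.003,"ay":0.004,"az":-0.89},
    {"tx":-0.05,"ty":0.05,"tz":0.078,"ax":0.003,"ay":0.005,"az":-1.07},
    {"tx":-0.07,"ty":0.06,"tz":0.078,"ax":0.0036,"ay":0.0058,"az":-1.25},
    {"tx":-0.0786,"ty":0.0644,"tz":0.0784,"ax":0.0036,"ay":0.0058,"az":-1.43},
    {"tx":-0.0786,"ty":0.0644,"tz":0.0784,"ax":0.0036,"ay":0.0058,"az":-1.5678},
    {"tx":-0.0786,"ty":0.0644,"tz":0.0784,"ax":0.0036,"ay":0.0058,"az":-1.5678},
  ],
)

```text
clock: 35.45
tcp_pos: [526.3, 179.7, 220.0]
orientation: [[0.991, 0.131, -0.0], [0.131, -0.991, -0.0], [-0.0, 0.0, -1.0]]
ft_force: [-0.6, 0.6, -0.8]
gripper_width: 84.9
```

```bash
python3 - <<'E'
from h import *
import pickle
s=st();f=ctrl.grab_frame("wrist"); pickle.dump((s,f),open("w11.pkl","wb")); p=np.load("foam2.npy")
e,c=edge_fit(f,s,["palm","ankh"],p,30,1.2); print("foam",e,e-p,c); np.save("foam3.npy",e)
for n in("palm","ankh"): k,c=edge_fit(f,s,[n],e,30,1.2); print(n,(pocket(k,n)-pocket(e,n)).round(2),c)
for n in("felucca","obelisk","pyramid"): 
    for z in (32,42): k,c=edge_fit(f,s,[n],e,z,1.2,pocket,0); print(n,z,(pocket(k,n)-pocket(e,n)).round(3),c)
im=cv2.convertScaleAbs(f["img"],alpha=1.2); im=cv2.resize(im[60:340,150:490],None,fx=2.3,fy=2.1,interpolation=2); cv2.imwrite("pics/w11.png",im)
q=mst("palm"); print(s["tcp_pos"],rel(q[0],q[1],120,q[2]))
E
```

```text
foam [5.58969301e+02 1.83707011e+02 1.29010119e-01] [ 0.77799561  0.02945898 -0.0013648 ] -31.83617401123047
palm [-0.03  0.15  0.  ] -29.07115364074707
ankh [ 0.03 -0.09  0.  ] -34.820167541503906
felucca 32 [ 1.336 -0.134 -0.   ] -165.71722412109375
felucca 42 [ 1.273e+00 -2.369e+00 -2.000e-03] -164.41476440429688
obelisk 32 [-0.981 -0.739  0.001] -184.42825317382812
obelisk 42 [-0.486 -0.549  0.005] -183.90444946289062
pyramid 32 [ 0.236 -0.138 -0.001] -184.0553741455078
pyramid 42 [3.620e-01 2.368e+00 1.000e-03] -184.10232543945312
[526.30103    179.69434264 219.96599714] (array([-0.0655, -0.4232, -0.0999]), array([ 0.0002, -0.0001,  0.0728]))
```

View pics/w11.png

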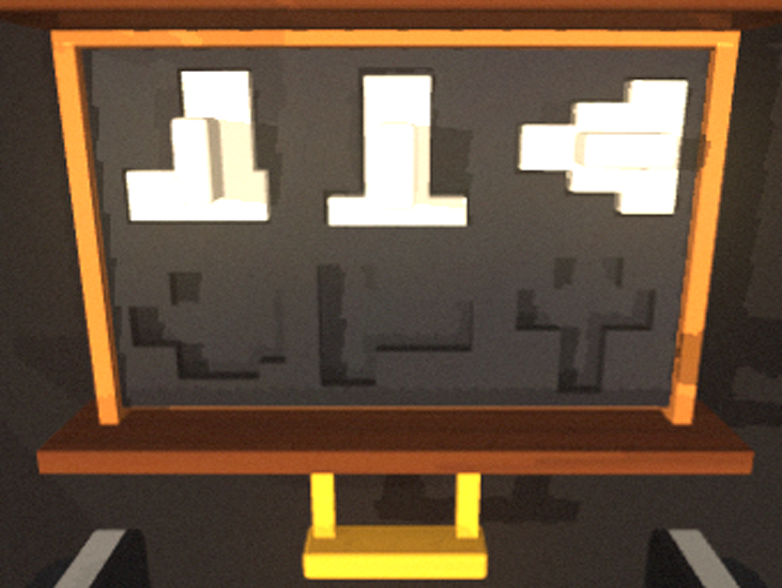

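All three stamps look fully seated, at base height 32 mm and within the pocket play. The foam is now at (559.0,183.7). Next is the palm.

Request:
send_rows(
  hand=0.045,
  steps=[
    {"tx":-0.005,"ty":-0.04,"tz":-0.01,"ax":0,"ay":0,"az":0.02},
    {"tx":-0.01,"ty":-0.1,"tz":-0.03,"ax":0,"ay":0,"az":0.04},
    {"tx":-0.02,"ty":-0.16,"tz":-0.05,"ax":0,"ay":0,"az":0.06},
    {"tx":-0.03,"ty":-0.22,"tz":-0.06,"ax":0,"ay":0,"az":0.0728},
    {"tx":-0.04,"ty":-0.28,"tz":-0.07,"ax":0,"ay":0,"az":0.0728},
    {"tx":-0.05,"ty":-0.34,"tz":-0.08,"ax":0,"ay":0,"az":0.0728},
    {"tx":-0.06,"ty":-0.39,"tz":-0.1,"ax":0,"ay":0,"az":0.0728},
    {"tx":-0.0655,"ty":-0.4232,"tz":-0.1,"ax":0,"ay":0,"az":0.0728},
    {"tx":-0.0655,"ty":-0.4232,"tz":-0.1,"ax":0,"ay":0,"az":0.0728},
    {"tx":-0.0655,"ty":-0.4232,"tz":-0.1,"ax":0,"ay":0,"az":0.0728},
  ],
)

```text
clock: 36.75
tcp_pos: [461.1, -243.0, 120.0]
orientation: [[0.978, 0.207, 0.0], [0.207, -0.978, 0.0], [0.0, -0.0, -1.0]]
ft_force: [0.1, 1.4, 0.1]
gripper_width: 45.0
```

```bash
python3 -c "
from h import *
chk('palm','ankh')"
```

```text
[ 461.1  -243.02  119.97] (array([-0.0002, -0.0006, -0.0715]), array([-0.0005,  0.0003, -0.0022]))
palm [ 0.14 -0.04  0.  ] -153.50857543945312
ankh [ 0.1  -0.36  0.  ] -134.38015747070312
```

Request:
send_rows(
  steps=[
    {"tx":-0.0002,"ty":-0.0006,"tz":-0.04,"ax":0,"ay":0,"az":-0.002},
    {"tx":-0.0002,"ty":-0.0006,"tz":-0.06,"ax":0,"ay":0,"az":-0.002},
    {"tx":-0.0002,"ty":-0.0006,"tz":-0.0715,"ax":0,"ay":0,"az":-0.002},
    {"tx":-0.0002,"ty":-0.0006,"tz":-0.0715,"ax":0,"ay":0,"az":-0.002},
    {"tx":-0.0002,"ty":-0.0006,"tz":-0.0715,"ax":0,"ay":0,"az":-0.002},
  ],
)

```text
clock: 37.42
tcp_pos: [461.4, -243.3, 49.3]
orientation: [[0.979, 0.206, 0.001], [0.206, -0.979, -0.0], [0.001, 0.0, -1.0]]
ft_force: [-0.3, -0.1, -0.1]
gripper_width: 44.4
```

Request:
send_rows(
  hand=0.0,
  steps=[
    {"tx":0,"ty":0,"tz":0,"ax":0,"ay":0,"az":0},
    {"tx":0,"ty":0,"tz":0,"ax":0,"ay":0,"az":0},
    {"tx":0,"ty":0,"tz":0,"ax":0,"ay":0,"az":0},
    {"tx":0,"ty":0,"tz":0,"ax":0,"ay":0,"az":0},
    {"tx":0,"ty":0,"tz":0,"ax":0,"ay":0,"az":0},
  ],
)

```text
clock: 38.05
tcp_pos: [461.7, -243.4, 49.9]
orientation: [[0.979, 0.206, 0.002], [0.206, -0.979, -0.0], [0.002, 0.001, -1.0]]
ft_force: [-1.4, 0.4, 10.6]
gripper_width: 10.1
```

Request:
send_rows(
  steps=[
    {"tx":0,"ty":0,"tz":0.01,"ax":0,"ay":0,"az":0},
    {"tx":0,"ty":0,"tz":0.03,"ax":0,"ay":0,"az":0},
    {"tx":0,"ty":0,"tz":0.06,"ax":0,"ay":0,"az":0},
    {"tx":0,"ty":0,"tz":0.09,"ax":0,"ay":0,"az":0},
    {"tx":0,"ty":0,"tz":0.09,"ax":0,"ay":0,"az":0},
  ],
)

```text
clock: 38.67
tcp_pos: [462.4, -243.8, 142.2]
orientation: [[0.979, 0.206, 0.005], [0.206, -0.979, -0.002], [0.005, 0.003, -1.0]]
ft_force: [-0.9, -0.2, -1.1]
gripper_width: 10.4
```

```bash
python3 - <<'E'
from h import *
p=np.load("foam3.npy"); print(pocket(p,"palm"),pocket(p,"ankh")); q=pocket(p,"palm"); print(rel(q[0],q[1],140,q[2]))
E
```

```text
[523.74555061 183.17093083   1.69980645] [5.35249219e+02 1.10043196e+02 1.29010119e-01]
(array([ 0.0614,  0.4269, -0.0022]), array([-0.0024,  0.0057,  1.4924]))
```

Request:
send_rows(
  steps=[
    {"tx":0.006,"ty":0.03,"tz":0,"ax":0,"ay":0.001,"az":0.16},
    {"tx":0.015,"ty":0.08,"tz":0,"ax":-0.001,"ay":0.001,"az":0.34},
    {"tx":0.025,"ty":0.13,"tz":0,"ax":-0.001,"ay":0.002,"az":0.52},
    {"tx":0.035,"ty":0.18,"tz":0,"ax":-0.001,"ay":0.002,"az":0.7},
    {"tx":0.045,"ty":0.24,"tz":0,"ax":-0.002,"ay":0.003,"az":0.88},
    {"tx":0.05,"ty":0.3,"tz":0,"ax":-0.002,"ay":0.004,"az":1.06},
    {"tx":0.055,"ty":0.35,"tz":0,"ax":-0.0024,"ay":0.005,"az":1.24},
    {"tx":0.06,"ty":0.4,"tz":0,"ax":-0.0024,"ay":0.0057,"az":1.4},
    {"tx":0.0613,"ty":0.4277,"tz":0,"ax":-0.0024,"ay":0.0057,"az":1.4924},
    {"tx":0.0613,"ty":0.4277,"tz":0,"ax":-0.0024,"ay":0.0057,"az":1.4924},
  ],
)

```text
clock: 39.92
tcp_pos: [523.2, 185.4, 141.8]
orientation: [[-0.132, 0.991, -0.001], [0.991, 0.132, 0.001], [0.001, -0.001, -1.0]]
ft_force: [0.5, -0.4, -0.3]
gripper_width: 10.8
```

Request:
send_rows(
  steps=[
    {"tx":0,"ty":0,"tz":-0.03,"ax":0,"ay":0,"az":0},
    {"tx":0,"ty":0,"tz":-0.05,"ax":0,"ay":0,"az":0},
    {"tx":0,"ty":0,"tz":-0.062,"ax":0,"ay":0,"az":0},
    {"tx":0,"ty":0,"tz":-0.062,"ax":0,"ay":0,"az":0},
  ],
)

```text
clock: 40.42
tcp_pos: [523.1, 184.7, 79.5]
orientation: [[-0.13, 0.991, -0.002], [0.991, 0.13, -0.0], [0.0, -0.002, -1.0]]
ft_force: [-0.1, 1.2, -0.4]
gripper_width: 10.4
```

```bash
python3 - <<'E'
from h import *
s=st();f=ctrl.grab_frame("wrist");print(s["tcp_pos"],s["gripper_width"]);p=np.load("foam3.npy");q=pocket(p,"palm"); print(rel(q[0]-.1,q[1]+.8,60,q[2]))
print("held",held(f,s,"palm",(1.6,0,0,25.8)))
k,c=edge_fit(f,s,["obelisk"],p,32,1.2,pocket,0); print("obelisk vs foam3 (was -.98 -.74)",(pocket(k,"obelisk")-pocket(p,"obelisk")).round(3),c)
E
```

```text
[523.13760252 184.67278365  79.48355489] 10.383770066861468
(array([ 0.0003, -0.001 , -0.0201]), array([-0.0002, -0.0007, -0.0021]))
held (array([ 2.22797746e+00,  8.99245373e-02, -1.01692593e-03,  2.74008066e+01]), np.float64(-170.72190856933594))
obelisk vs foam3 (was -.98 -.74) [-1.592  0.971  0.013] -140.9458465576172
```

The held palm matches expectation. Next, a careful descent.

Request:
send_rows(
  steps=[
    {"tx":0.0003,"ty":-0.001,"tz":0,"ax":0,"ay":-0.0007,"az":-0.002},
    {"tx":0.0003,"ty":-0.001,"tz":-0.005,"ax":0,"ay":-0.0007,"az":-0.002},
    {"tx":0.0003,"ty":-0.001,"tz":-0.01,"ax":0,"ay":-0.0007,"az":-0.002},
    {"tx":0.0003,"ty":-0.001,"tz":-0.0125,"ax":0,"ay":-0.0007,"az":-0.002},
    {"tx":0.0003,"ty":-0.001,"tz":-0.0135,"ax":0,"ay":-0.0007,"az":-0.002},
  ],
)

```text
clock: 41.1
tcp_pos: [523.6, 184.0, 66.4]
orientation: [[-0.129, 0.992, -0.0], [0.992, 0.129, 0.0], [0.0, -0.0, -1.0]]
ft_force: [0.3, -0.3, -0.6]
gripper_width: 10.3
```

Request:
send_rows(
  steps=[
    {"tx":0,"ty":0,"tz":-0.0015,"ax":0,"ay":0,"az":0},
    {"tx":0,"ty":0,"tz":-0.0015,"ax":0,"ay":0,"az":0},
  ],
)

```text
clock: 41.35
tcp_pos: [523.6, 184.0, 64.8]
orientation: [[-0.129, 0.992, -0.0], [0.992, 0.129, 0.0], [0.0, -0.0, -1.0]]
ft_force: [-0.1, -1.2, -0.9]
gripper_width: 10.1
```

Contact with the foam top would have come at 67.9 or so, so it's in. I'll go on down.

Request:
send_rows(
  steps=[
    {"tx":0,"ty":0,"tz":-0.0025,"ax":0,"ay":0,"az":0},
    {"tx":0,"ty":0,"tz":-0.005,"ax":0,"ay":0,"az":0},
    {"tx":0,"ty":0,"tz":-0.006,"ax":0,"ay":0,"az":0},
  ],
)

```text
clock: 41.72
tcp_pos: [523.5, 183.9, 58.6]
orientation: [[-0.129, 0.992, -0.0], [0.992, 0.129, 0.0], [0.0, -0.0, -1.0]]
ft_force: [-0.1, 0.5, -0.3]
gripper_width: 10.8
```

Request:
send_rows(
  steps=[
    {"tx":0,"ty":0,"tz":-0.001,"ax":0,"ay":0,"az":0},
    {"tx":0,"ty":0,"tz":-0.0015,"ax":0,"ay":0,"az":0},
  ],
)

```text
clock: 41.98
tcp_pos: [524.1, 184.1, 57.9]
orientation: [[-0.129, 0.992, 0.001], [0.992, 0.129, 0.0], [0.0, 0.001, -1.0]]
ft_force: [-1.9, -1.4, 21.9]
gripper_width: 10.1
```

Request:
send_rows(
  hand=0.03,
  steps=[
    {"tx":0,"ty":0,"tz":0,"ax":0,"ay":0,"az":0},
    {"tx":0,"ty":0,"tz":0,"ax":0,"ay":0,"az":0},
    {"tx":0,"ty":0,"tz":0.01,"ax":0,"ay":0,"az":0},
    {"tx":0,"ty":0,"tz":0.03,"ax":0,"ay":0,"az":0},
    {"tx":0,"ty":0,"tz":0.08,"ax":0,"ay":0,"az":0},
    {"tx":0,"ty":0,"tz":0.08,"ax":0,"ay":0,"az":0},
  ],
)

```text
clock: 42.72
tcp_pos: [525.2, 184.5, 141.3]
orientation: [[-0.129, 0.992, 0.006], [0.992, 0.129, 0.002], [0.002, 0.006, -1.0]]
ft_force: [-0.3, -0.8, -0.3]
gripper_width: 30.2
```

```bash
python3 - <<'E'
from h import *
q=mst("ankh"); print(st()["tcp_pos"],rel(q[0],q[1],120,q[2]))
E
```

```text
[525.18036835 184.50422868 141.34434379] (array([-0.012 , -0.3457, -0.0213]), array([ 0.0023,  0.0062, -1.4932]))
```

Request:
send_rows(
  hand=0.045,
  steps=[
    {"tx":0,"ty":-0.03,"tz":0,"ax":0,"ay":0,"az":-0.16},
    {"tx":0,"ty":-0.07,"tz":0,"ax":0,"ay":0.001,"az":-0.34},
    {"tx":0,"ty":-0.11,"tz":0,"ax":0.001,"ay":0.002,"az":-0.52},
    {"tx":0,"ty":-0.15,"tz":0,"ax":0.001,"ay":0.003,"az":-0.7},
    {"tx":0,"ty":-0.19,"tz":0,"ax":0.002,"ay":0.004,"az":-0.88},
    {"tx":0,"ty":-0.23,"tz":0,"ax":0.002,"ay":0.005,"az":-1.06},
    {"tx":-0.005,"ty":-0.28,"tz":-0.01,"ax":0.0023,"ay":0.006,"az":-1.24},
    {"tx":-0.01,"ty":-0.32,"tz":-0.02,"ax":0.0023,"ay":0.006,"az":-1.4},
    {"tx":-0.012,"ty":-0.3457,"tz":-0.0213,"ax":0.0023,"ay":0.006,"az":-1.493},
    {"tx":-0.012,"ty":-0.3457,"tz":-0.0213,"ax":0.0023,"ay":0.006,"az":-1.493},
  ],
)

```text
clock: 43.98
tcp_pos: [512.7, -163.0, 119.9]
orientation: [[0.979, 0.202, -0.0], [0.202, -0.979, -0.001], [-0.001, 0.001, -1.0]]
ft_force: [-0.4, 0.4, 0.4]
gripper_width: 44.8
```

```bash
python3 -c "
from h import *
chk('ankh')"
```

```text
[ 512.66 -162.98  119.91] (array([ 0.0005,  0.0018, -0.0714]), array([ 0.0008, -0.0004,  0.0034]))
ankh [0.3  0.12 0.01] -151.3404541015625
```

Request:
send_rows(
  steps=[
    {"tx":0.0005,"ty":0.0018,"tz":-0.04,"ax":0.0008,"ay":0,"az":0.0034},
    {"tx":0.0005,"ty":0.0018,"tz":-0.06,"ax":0.0008,"ay":0,"az":0.0034},
    {"tx":0.0005,"ty":0.0018,"tz":-0.0714,"ax":0.0008,"ay":0,"az":0.0034},
    {"tx":0.0005,"ty":0.0018,"tz":-0.0714,"ax":0.0008,"ay":0,"az":0.0034},
    {"tx":0.0005,"ty":0.0018,"tz":-0.0714,"ax":0.0008,"ay":0,"az":0.0034},
  ],
)

```text
clock: 44.65
tcp_pos: [513.9, -159.5, 49.4]
orientation: [[0.978, 0.209, 0.001], [0.209, -0.978, 0.001], [0.001, -0.001, -1.0]]
ft_force: [0.9, -0.1, -0.2]
gripper_width: 44.8
```

Request:
send_rows(
  hand=0.0,
  steps=[
    {"tx":0,"ty":0,"tz":0,"ax":0,"ay":0,"az":0},
    {"tx":0,"ty":0,"tz":0,"ax":0,"ay":0,"az":0},
    {"tx":0,"ty":0,"tz":0,"ax":0,"ay":0,"az":0},
    {"tx":0,"ty":0,"tz":0,"ax":0,"ay":0,"az":0},
    {"tx":0,"ty":0,"tz":0,"ax":0,"ay":0,"az":0},
  ],
)

```text
clock: 45.28
tcp_pos: [514.1, -159.6, 50.1]
orientation: [[0.978, 0.209, 0.002], [0.209, -0.978, 0.001], [0.002, -0.0, -1.0]]
ft_force: [-1.8, 1.9, 11.5]
gripper_width: 10.3
```

Request:
send_rows(
  steps=[
    {"tx":0,"ty":0,"tz":0.01,"ax":0,"ay":0,"az":0},
    {"tx":0,"ty":0,"tz":0.03,"ax":0,"ay":0,"az":0},
    {"tx":0,"ty":0,"tz":0.06,"ax":0,"ay":0,"az":0},
    {"tx":0,"ty":0,"tz":0.09,"ax":0,"ay":0,"az":0},
    {"tx":0,"ty":0,"tz":0.09,"ax":0,"ay":0,"az":0},
  ],
)

```text
clock: 45.9
tcp_pos: [514.9, -159.8, 142.4]
orientation: [[0.978, 0.209, 0.005], [0.209, -0.978, -0.0], [0.005, 0.001, -1.0]]
ft_force: [0.2, -0.1, -1.4]
gripper_width: 10.7
```

```bash
python3 - <<'E'
from h import *
p=np.load("foam3.npy"); q=pocket(p,"ankh"); print(rel(q[0],q[1],140,q[2]))
E
```

```text
(array([ 0.0204,  0.2699, -0.0024]), array([ 0.0006,  0.0051, -0.0811]))
```

Request:
send_rows(
  steps=[
    {"tx":0.003,"ty":0.04,"tz":0,"ax":0.0006,"ay":0.005,"az":-0.02},
    {"tx":0.008,"ty":0.1,"tz":0,"ax":0.0006,"ay":0.005,"az":-0.04},
    {"tx":0.013,"ty":0.16,"tz":0,"ax":0.0006,"ay":0.005,"az":-0.06},
    {"tx":0.018,"ty":0.21,"tz":0,"ax":0.0006,"ay":0.005,"az":-0.08},
    {"tx":0.02,"ty":0.25,"tz":0,"ax":0.0006,"ay":0.005,"az":-0.0811},
    {"tx":0.0217,"ty":0.27,"tz":0,"ax":0.0006,"ay":0.005,"az":-0.0811},
    {"tx":0.0217,"ty":0.27,"tz":0,"ax":0.0006,"ay":0.005,"az":-0.0811},
    {"tx":0.0217,"ty":0.27,"tz":0,"ax":0.0006,"ay":0.005,"az":-0.0811},
  ],
)

```text
clock: 46.9
tcp_pos: [536.5, 109.2, 142.2]
orientation: [[0.992, 0.128, -0.0], [0.128, -0.992, -0.001], [-0.0, 0.001, -1.0]]
ft_force: [0.1, 0.1, -1.5]
gripper_width: 10.2
```

```bash
python3 - <<'E'
from h import *
s=st();f=ctrl.grab_frame("wrist");print(s["tcp_pos"],s["gripper_width"]);p=np.load("foam3.npy");q=pocket(p,"ankh"); print(rel(q[0]+1.3,q[1]+.2,60,q[2]))
for n in ("pyramid","obelisk"): k,c=edge_fit(f,s,[n],p,32,1.2,pocket,0); print(n,(pocket(k,n)-pocket(p,n)).round(3),c)
print("held",held(f,s,"ankh",(1.6,0,0,25.8)))
cv2.imwrite("pics/w12.png",f["img"])
E
```

```text
[536.45351063 109.16006574 142.21560384] 10.231199800801123
(array([ 0.    ,  0.0012, -0.0823]), array([ 0.0006, -0.0002,  0.0012]))
pyramid [ 1.181 -0.441  0.002] -208.75111389160156
obelisk [-0.156 -1.04   0.009] -172.95663452148438
held (array([-9.49811639e-01, -6.66717827e-01, -1.14104456e-03,  2.56425597e+01]), np.float64(-209.07069396972656))
```

```bash
python3 - <<'E'
from h import *
s=st();f=ctrl.grab_frame("wrist")
for x in (-28,-1,3,11,14): print(x,*[a.round(2) for a in held(f,s,"ankh",(1.6,0,0,26.5),x)])
# white mask extents of held stamp: column profile for a few rows
g=cv2.cvtColor(f["img"],cv2.COLOR_BGR2GRAY)
for r in range(250,345,6):
    c=np.where(g[r,220:430]>140)[0]+220; d=np.split(c,np.where(np.diff(c)>1)[0]+1); print(r,[(int(k[0]),int(k[-1])) for k in d if len(k)>3])
def pr(dx,drop):
    P=np.array([(25,11),(25,-11),(12,11),(12,24),(12,-24),(-2,24),(-2,-24)],float); X=np.c_[P[:,0]+dx,-P[:,1],np.full(len(P),drop)]@s["orientation"].T+s["tcp_pos"]; return proj(f,X,s).round(1).tolist()
print(pr(1.6,27.4)); print(pr(-.95,25.6))
E
```

```text
-28 [-1.77 -0.77  0.   27.63] -166.44
-1 [-0.94 -0.74 -0.   25.63] -209.99
3 [-0.97 -0.72 -0.   25.67] -206.5
11 [-0.94 -0.76 -0.   25.62] -207.53
14 [-0.03 -0.63 -0.   23.3 ] -229.79
250 [(229, 255), (299, 320), (322, 334), (336, 345)]
256 [(229, 255), (298, 307), (309, 312), (317, 346)]
262 [(296, 348), (375, 383)]
268 [(297, 348), (375, 383)]
274 [(296, 348), (374, 383)]
280 [(270, 275), (277, 348), (375, 382)]
286 [(267, 323), (337, 382)]
292 [(267, 331), (337, 377)]
298 [(268, 293), (308, 332), (352, 377)]
304 [(268, 292), (307, 336), (353, 376)]
310 [(268, 278), (309, 335), (367, 376)]
316 [(310, 334)]
322 [(310, 334)]
328 [(310, 334)]
334 [(310, 334)]
340 [(254, 263), (310, 334)]
[[294.5, 249.8], [346.5, 249.7], [295.3, 277.9], [265.4, 277.9], [375.8, 277.8], [266.9, 306.5], [374.4, 306.4]]
[[294.4, 256.9], [346.6, 256.9], [295.1, 285.0], [265.1, 285.0], [376.1, 284.9], [266.7, 313.6], [374.7, 313.5]]
```

The wrist view of the ankh gives (-1.0,-0.7) in the tool. The seated stamps show the drawer moved a further 0.9 mm. My target TCP is (537.2,110.7).

```bash
python3 -c "
from h import *
print(rel(537.2,110.7,80,.129))"
```

```text
(array([ 0.0006,  0.0016, -0.0623]), array([ 0.0004, -0.0001,  0.0014]))
```

Request:
send_rows(
  steps=[
    {"tx":0.0006,"ty":0.0016,"tz":-0.03,"ax":0.0004,"ay":0,"az":0.0014},
    {"tx":0.0006,"ty":0.0016,"tz":-0.05,"ax":0.0004,"ay":0,"az":0.0014},
    {"tx":0.0006,"ty":0.0016,"tz":-0.0623,"ax":0.0004,"ay":0,"az":0.0014},
    {"tx":0.0006,"ty":0.0016,"tz":-0.07,"ax":0.0004,"ay":0,"az":0.0014},
    {"tx":0.0006,"ty":0.0016,"tz":-0.07,"ax":0.0004,"ay":0,"az":0.0014},
  ],
)

```text
clock: 47.62
tcp_pos: [537.2, 110.5, 72.3]
orientation: [[0.992, 0.128, -0.0], [0.128, -0.992, -0.0], [-0.0, 0.0, -1.0]]
ft_force: [1.3, -0.9, -0.8]
gripper_width: 10.6
```

```bash
python3 -c "
from h import *
s=st();print(s['tcp_pos'],rel(537.2,110.7,66.5,.129))"
```

```text
[537.1917415  110.50398045  72.31008043] (array([ 0.    ,  0.0002, -0.0058]), array([ 0.0001, -0.0003,  0.0002]))
```

Request:
send_rows(
  steps=[
    {"tx":0,"ty":0.0002,"tz":-0.003,"ax":0,"ay":0,"az":0},
    {"tx":0,"ty":0.0002,"tz":-0.0055,"ax":0,"ay":0,"az":0},
    {"tx":0,"ty":0.0002,"tz":-0.0065,"ax":0,"ay":0,"az":0},
  ],
)

```text
clock: 48.0
tcp_pos: [537.2, 110.7, 65.8]
orientation: [[0.992, 0.129, -0.0], [0.129, -0.992, -0.0], [-0.0, 0.0, -1.0]]
ft_force: [-0.5, -0.2, -0.5]
gripper_width: 10.6
```

Request:
send_rows(
  steps=[
    {"tx":0,"ty":0,"tz":-0.001,"ax":0,"ay":0,"az":0},
    {"tx":0,"ty":0,"tz":-0.0015,"ax":0,"ay":0,"az":0},
  ],
)

```text
clock: 48.25
tcp_pos: [537.2, 110.7, 64.3]
orientation: [[0.992, 0.129, -0.0], [0.129, -0.992, -0.0], [-0.0, 0.0, -1.0]]
ft_force: [0.2, -0.3, -0.4]
gripper_width: 10.7
```

In the pocket. I'll go on down to about 58.

Request:
send_rows(
  steps=[
    {"tx":0,"ty":0,"tz":-0.0025,"ax":0,"ay":0,"az":0},
    {"tx":0,"ty":0,"tz":-0.0045,"ax":0,"ay":0,"az":0},
    {"tx":0,"ty":0,"tz":-0.0055,"ax":0,"ay":0,"az":0},
  ],
)

```text
clock: 48.62
tcp_pos: [537.2, 110.7, 58.6]
orientation: [[0.992, 0.129, -0.0], [0.129, -0.992, -0.0], [-0.0, 0.0, -1.0]]
ft_force: [0.4, 0.3, -0.8]
gripper_width: 10.5
```

Request:
send_rows(
  steps=[
    {"tx":0,"ty":0,"tz":-0.001,"ax":0,"ay":0,"az":0},
    {"tx":0,"ty":0,"tz":-0.0015,"ax":0,"ay":0,"az":0},
  ],
)

```text
clock: 48.88
tcp_pos: [537.8, 110.8, 58.0]
orientation: [[0.992, 0.128, 0.002], [0.128, -0.992, 0.0], [0.002, -0.0, -1.0]]
ft_force: [-1.7, -0.5, 23.5]
gripper_width: 10.3
```

Request:
send_rows(
  hand=0.03,
  steps=[
    {"tx":0,"ty":0,"tz":0,"ax":0,"ay":0,"az":0},
    {"tx":0,"ty":0,"tz":0,"ax":0,"ay":0,"az":0},
    {"tx":0,"ty":0,"tz":0.01,"ax":0,"ay":0,"az":0},
    {"tx":0,"ty":0,"tz":0.04,"ax":0,"ay":0,"az":0},
    {"tx":0,"ty":0.02,"tz":0.1,"ax":0,"ay":0,"az":0},
    {"tx":-0.01,"ty":0.069,"tz":0.162,"ax":0,"ay":0,"az":0},
    {"tx":-0.01,"ty":0.069,"tz":0.162,"ax":0,"ay":0,"az":0},
  ],
)

```text
clock: 49.75
tcp_pos: [527.8, 182.3, 223.4]
orientation: [[0.991, 0.131, 0.005], [0.131, -0.991, 0.003], [0.005, -0.002, -1.0]]
ft_force: [0.6, -0.3, -0.7]
gripper_width: 30.2
```

Request:
send_rows(
  hand=0.085,
  steps=[
    {"tx":0,"ty":0,"tz":0,"ax":0,"ay":0,"az":0},
    {"tx":0,"ty":0,"tz":0,"ax":0,"ay":0,"az":0},
    {"tx":0,"ty":0,"tz":0,"ax":0,"ay":0,"az":0},
  ],
)

```text
clock: 50.12
tcp_pos: [527.7, 181.5, 222.7]
orientation: [[0.992, 0.13, 0.004], [0.13, -0.992, 0.002], [0.004, -0.002, -1.0]]
ft_force: [0.6, 0.4, -0.0]
gripper_width: 82.3
```

```bash
python3 - <<'E'
from h import *
import pickle
s=st();f=ctrl.grab_frame("wrist"); pickle.dump((s,f),open("w13.pkl","wb")); p=np.load("foam3.npy")+[1,0.1,0]; print(s["tcp_pos"],s["orientation"][:,2])
for n in C:
    for z in (32,42): k,c=edge_fit(f,s,[n],p,z,1.2,pocket,0); print(n,z,(pocket(k,n)-pocket(p,n)).round(3),c)
im=cv2.convertScaleAbs(f["img"],alpha=1.1); im=cv2.resize(im[60:340,150:490],None,fx=2.3,fy=2.1,interpolation=2); cv2.imwrite("pics/w13.png",im)
# pull bar now: bar centre = foam centre - d, with d from the first view
hsv=cv2.cvtColor(f["img"],cv2.COLOR_BGR2HSV); m=cv2.inRange(hsv,(20,110,120),(35,255,255)); n,l,b,c=cv2.connectedComponentsWithStats(m); print([(b[i].tolist()) for i in range(1,n) if b[i][4]>150])
print(np.array([422.8,168.3])-np.load("foam.npy")[:2])
E
```

```text
[527.71568952 181.45960435 222.65854177] [ 0.00388187  0.00204976 -0.99999036]
felucca 32 [ 1.562 -0.178  0.002] -187.8937530517578
felucca 42 [ 1.449 -2.292 -0.004] -186.0695037841797
obelisk 32 [-0.234 -0.511 -0.001] -209.1485595703125
obelisk 42 [-0.29  -0.397  0.   ] -207.31785583496094
pyramid 32 [ 0.602  0.016 -0.004] -207.1514129638672
pyramid 42 [ 0.636  2.454 -0.008] -207.74697875976562
palm 32 [ 0.461 -1.054  0.005] -189.39328002929688
palm 42 [ 2.03  -0.383  0.003] -192.18568420410156
ankh 32 [0.581 0.215 0.001] -184.53868103027344
ankh 42 [2.703 2.677 0.011] -187.58226013183594
[[193, 0, 264, 2, 279], [288, 286, 10, 30, 249], [351, 286, 10, 30, 266], [285, 323, 78, 12, 809]]
[-129.91528653  -14.62756175]
```

View pics/w13.png

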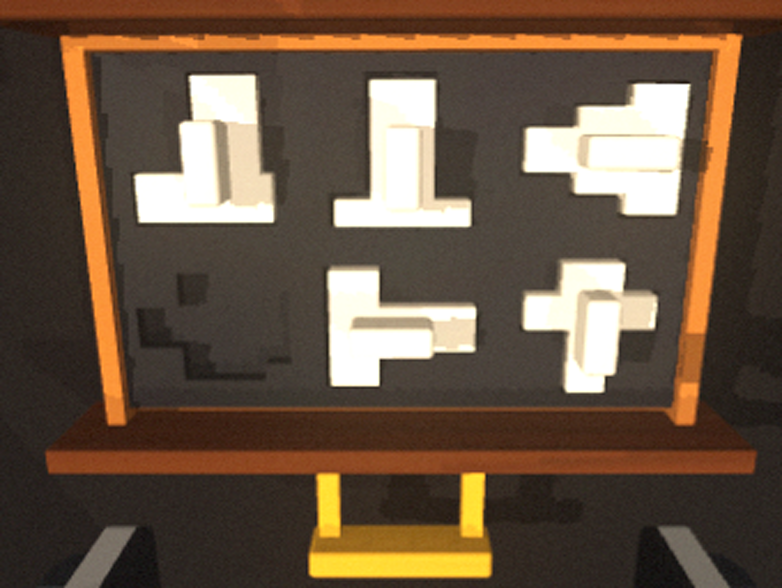

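All five stamps are seated; the lantern pocket stays empty. Next I'll grip the pull at about (430,169) and shut the drawer.

```bash
python3 -c "
from h import *
print(rel(430.3,169.2,180,1.702))"
```

```text
(array([-0.0975, -0.0124, -0.0427]), array([-4.8000e-03,  1.5000e-03,  1.5716e+00]))
```

Request:
send_rows(
  hand=0.04,
  steps=[
    {"tx":-0.01,"ty":-0.001,"tz":0,"ax":0,"ay":0,"az":0.17},
    {"tx":-0.02,"ty":-0.002,"tz":0,"ax":-0.001,"ay":0,"az":0.35},
    {"tx":-0.03,"ty":-0.004,"tz":0,"ax":-0.001,"ay":0,"az":0.53},
    {"tx":-0.05,"ty":-0.006,"tz":0,"ax":-0.002,"ay":0,"az":0.71},
    {"tx":-0.06,"ty":-0.008,"tz":0,"ax":-0.003,"ay":0.001,"az":0.89},
    {"tx":-0.08,"ty":-0.01,"tz":0,"ax":-0.003,"ay":0.001,"az":1.07},
    {"tx":-0.09,"ty":-0.011,"tz":-0.01,"ax":-0.004,"ay":0.0015,"az":1.25},
    {"tx":-0.0975,"ty":-0.0124,"tz":-0.02,"ax":-0.0048,"ay":0.0015,"az":1.43},
    {"tx":-0.0975,"ty":-0.0124,"tz":-0.0427,"ax":-0.0048,"ay":0.0015,"az":1.5716},
    {"tx":-0.0975,"ty":-0.0124,"tz":-0.0427,"ax":-0.0048,"ay":0.0015,"az":1.5716},
  ],
)

```text
clock: 51.42
tcp_pos: [429.8, 168.5, 179.0]
orientation: [[-0.129, 0.992, -0.003], [0.992, 0.129, -0.001], [-0.001, -0.003, -1.0]]
ft_force: [0.2, -0.3, 0.1]
gripper_width: 40.0
```

Request:
send_rows(
  steps=[
    {"tx":0,"ty":0,"tz":-0.05,"ax":0,"ay":0,"az":0},
    {"tx":0,"ty":0,"tz":-0.09,"ax":0,"ay":0,"az":0},
    {"tx":0,"ty":0,"tz":-0.115,"ax":0,"ay":0,"az":0},
    {"tx":0,"ty":0,"tz":-0.13,"ax":0,"ay":0,"az":0},
    {"tx":0,"ty":0,"tz":-0.132,"ax":0,"ay":0,"az":0},
  ],
)

```text
clock: 52.05
tcp_pos: [430.0, 168.3, 46.8]
orientation: [[-0.126, 0.992, -0.003], [0.992, 0.126, -0.002], [-0.002, -0.003, -1.0]]
ft_force: [0.7, -0.1, 0.8]
gripper_width: 39.9
```

Request:
send_rows(
  hand=0.0,
  steps=[
    {"tx":0,"ty":0,"tz":0,"ax":0,"ay":0,"az":0},
    {"tx":0,"ty":0,"tz":0,"ax":0,"ay":0,"az":0},
    {"tx":0,"ty":0,"tz":0,"ax":0,"ay":0,"az":0},
    {"tx":0,"ty":0,"tz":0,"ax":0,"ay":0,"az":0},
  ],
)

```text
clock: 52.55
tcp_pos: [430.5, 168.3, 47.7]
orientation: [[-0.126, 0.992, -0.001], [0.992, 0.126, -0.002], [-0.001, -0.002, -1.0]]
ft_force: [0.0, 0.1, 7.7]
gripper_width: 11.2
```

Request:
send_rows(
  steps=[
    {"tx":0.012,"ty":0.0016,"tz":0,"ax":0,"ay":0,"az":0},
    {"tx":0.03,"ty":0.004,"tz":0,"ax":0,"ay":0,"az":0},
    {"tx":0.048,"ty":0.0064,"tz":0,"ax":0,"ay":0,"az":0},
    {"tx":0.066,"ty":0.0088,"tz":0,"ax":0,"ay":0,"az":0},
    {"tx":0.084,"ty":0.0111,"tz":0,"ax":0,"ay":0,"az":0},
    {"tx":0.102,"ty":0.0135,"tz":0,"ax":0,"ay":0,"az":0},
    {"tx":0.12,"ty":0.0159,"tz":0,"ax":0,"ay":0,"az":0},
    {"tx":0.135,"ty":0.0179,"tz":0,"ax":0,"ay":0,"az":0},
    {"tx":0.144,"ty":0.0191,"tz":0,"ax":0,"ay":0,"az":0},
    {"tx":0.144,"ty":0.0191,"tz":0,"ax":0,"ay":0,"az":0},
  ],
)

```text
clock: 53.8
tcp_pos: [574.7, 187.4, 47.8]
orientation: [[-0.125, 0.992, -0.001], [0.992, 0.125, -0.001], [-0.001, -0.001, -1.0]]
ft_force: [1.2, 1.5, -7.7]
gripper_width: 10.8
```

Request:
send_rows(
  steps=[
    {"tx":0.004,"ty":0.0005,"tz":0,"ax":0,"ay":0,"az":0},
    {"tx":0.008,"ty":0.001,"tz":0,"ax":0,"ay":0,"az":0},
    {"tx":0.008,"ty":0.001,"tz":0,"ax":0,"ay":0,"az":0},
  ],
)

```text
clock: 54.18
tcp_pos: [583.0, 188.5, 47.9]
orientation: [[-0.125, 0.992, -0.0], [0.992, 0.125, -0.001], [-0.001, -0.0, -1.0]]
ft_force: [0.8, 1.4, -10.2]
gripper_width: 10.7
```

Request:
send_rows(
  steps=[
    {"tx":0.002,"ty":0.0003,"tz":0,"ax":0,"ay":0,"az":0},
    {"tx":0.002,"ty":0.0003,"tz":0,"ax":0,"ay":0,"az":0},
  ],
)

```text
clock: 54.42
tcp_pos: [585.2, 188.8, 47.9]
orientation: [[-0.125, 0.992, -0.0], [0.992, 0.125, -0.001], [-0.001, -0.0, -1.0]]
ft_force: [0.8, 1.7, -9.7]
gripper_width: 10.8
```

Request:
send_rows(
  steps=[
    {"tx":0.002,"ty":0.0003,"tz":0,"ax":0,"ay":0,"az":0},
    {"tx":0.002,"ty":0.0003,"tz":0,"ax":0,"ay":0,"az":0},
  ],
)

```text
clock: 54.68
tcp_pos: [586.7, 189.0, 47.8]
orientation: [[-0.125, 0.992, -0.002], [0.992, 0.125, -0.002], [-0.001, -0.002, -1.0]]
ft_force: [-5.3, 0.0, -4.8]
gripper_width: 11.0
```

Request:
send_rows(
  steps=[
    {"tx":0.002,"ty":0.0003,"tz":0,"ax":0,"ay":0,"az":0},
    {"tx":0.002,"ty":0.0003,"tz":0,"ax":0,"ay":0,"az":0},
  ],
)

```text
clock: 54.92
tcp_pos: [586.8, 189.0, 47.8]
orientation: [[-0.125, 0.992, -0.006], [0.992, 0.125, -0.003], [-0.002, -0.006, -1.0]]
ft_force: [-18.0, -2.8, 4.4]
gripper_width: 10.5
```

The drawer is at its shut stop: 18 N at 586.8, where shut was expected at 586.3. I'll release and retreat.

Request:
send_rows(
  hand=0.04,
  steps=[
    {"tx":0,"ty":0,"tz":0,"ax":0,"ay":0,"az":0},
    {"tx":0,"ty":0,"tz":0,"ax":0,"ay":0,"az":0},
    {"tx":0,"ty":0,"tz":0,"ax":0,"ay":0,"az":0},
    {"tx":0,"ty":0,"tz":0.02,"ax":0,"ay":0,"az":0},
    {"tx":0,"ty":0,"tz":0.06,"ax":0,"ay":0,"az":0},
    {"tx":0,"ty":0,"tz":0.12,"ax":0,"ay":0,"az":0},
    {"tx":-0.02,"ty":0,"tz":0.172,"ax":0,"ay":0.006,"az":0},
    {"tx":-0.024,"ty":-0.008,"tz":0.172,"ax":0,"ay":0.006,"az":0},
    {"tx":-0.024,"ty":-0.008,"tz":0.172,"ax":0,"ay":0.006,"az":0},
  ],
)

```text
clock: 56.05
tcp_pos: [562.8, 180.3, 220.6]
orientation: [[-0.125, 0.992, -0.011], [0.992, 0.125, -0.003], [-0.002, -0.012, -1.0]]
ft_force: [0.1, 0.3, -0.5]
gripper_width: 40.1
```

```bash
python3 - <<'E'
from h import *
import pickle
def bar(s,f):
    hsv=cv2.cvtColor(f["img"],cv2.COLOR_BGR2HSV); m=cv2.inRange(hsv,(20,110,120),(35,255,255)); m[310:]=0
    m=cv2.morphologyEx(m,cv2.MORPH_OPEN,np.ones((25,9),np.uint8)); n,l,b,c=cv2.connectedComponentsWithStats(m)
    i=[i for i in range(1,n) if b[i][0]>200 and b[i][0]<430]; 
    for k in i: print(b[k].tolist(),toworld(f,[c[k]],56,s)[0].round(1))
s,f=pickle.load(open("w3.pkl","rb")); print("at 20 mm open:"); bar(s,f)
s=st();f=ctrl.grab_frame("wrist"); print("now",s["tcp_pos"]); bar(s,f); cv2.imwrite("pics/w14.png",f["img"])
E
```

```text
at 20 mm open:
[318, 167, 16, 90, 1350] [564.9 188.7  56. ]
now [562.79544516 180.29508628 220.60451187]
[348, 166, 17, 90, 1384] [585.9 191.   56. ]
```

The drawer's bar has moved 21 mm inward from its position when about 20 mm open, which agrees with the force stop. I'll hand in.

```bash
python3 -c "
from station import ctrl
print(ctrl.finish_job(), ctrl.get_state()['clock'])"
```

```text
the job is handed in; nothing more can be done
the job is handed in; nothing more can be done
```

The drawer was pulled to its stop. All five stamps present (felucca, obelisk, pyramid, palm, ankh; no lantern) were moved from the mould into their own pockets. The drawer was then shut and the job handed in about 56 s into the run.

**Last checks:**
- **Stamps:** the wrist picture before closing showed all five seated, with outlines about 1.6 mm or less from nominal. Each descent ended at the expected home height with 9–45 N of contact.
- **Drawer:** it met its shut stop with 18 N at x 586.8 mm, where 586.3 mm was expected. The camera put the pull 21 mm further in than at the start, when it stood about 20 mm open.
- **Not checked:** I did not look again at the cups, jug and date dish at the end. The arm did not work near them.

**Failures and disagreements:**
- **Pyramid:** the first try struck the foam at 78 N, because earlier presses had pushed the drawer in by about 5 mm. I backed off, measured the drawer again and seated it on the second try.
- **Pull and foam distance:** the measured distance from the pull to the foam differed by about 6 mm from the value I worked out from the given sizes. I used the camera fit of the pockets.
- **Held-stamp fits:** the camera fits of the stamps in the gripper differed by 2–3 mm, probably from locking onto the wrong edge of the base.
- **Height fit:** the outline fits alone could not clearly tell a seated stamp from a raised one, so I relied on the contact height and the picture.

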